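# Put the valve test rig into service

### The arm

A 6-joint arm with a two-finger parallel gripper is mounted at the origin on the work surface. World frame = base frame: x ahead of the robot, y to its left, z up, the work surface at z = 0. Lengths are in m, angles in rad, forces in N, time in s.
With the tool pointing down it reaches from about 0.325 to 0.775 m from the base axis. Payload 5.5 kg.
Tool frame: the origin (TCP) lies at the very end of the fingers, on their centre line; the grasp point (between the pads) lies 19 mm behind it; z points along the fingers, y is the line along which they close (so a half turn about z gives the same grasp; the last joint's range is limited). The gripper opens to 88 mm and grips with 3 to 60 N. Pads are 20 mm wide; open, the fingers measure 115 mm over their backs; the gripper's body (75 mm by 178 mm) begins 61 mm behind the grasp point.
Start: joints at [-1.403, 0.091, 1.231, -0, 1.82, -0.057], TCP at [0.134, -0.585, 0.223] pointing down, gripper open.
Joint ranges: [-2.87, 2.87], [-0.86, 2.18], [0.17, 2.46], [-1.51, 4.65], [0.06, 2.69], [-2.65, 2.65]. Speed limits (rad/s): [2.57, 2.57, 3.01, 3.14, 3.14, 3.14].

### API

Orientations are given as a 3x3 rotation matrix whose columns are the frame's x, y, z axes.
In Python, from rig import robot gives the robot as it stands.
- The arm moves only by the tool carry_out, never from a script. Its argument "targets" is a list of rows, each a list of 7 numbers: the opening, from -1 (shut) to 1 (fully open), then the shift along the tool's x, y, z in m, then the turn, a rotation vector about the tool's x, y, z in degrees. A call has 1 to 10 rows; each row is the pose to reach, as a shift and turn from the pose commanded when the call began, along the tool's axes at that moment; what a row does not reach only later rows make up. A row lasts 1/10 s, in which the tool goes at most 50 mm and 8.59 degrees, less where a joint would pass 70% of its speed; a pose out of reach is approached as far as the arm can. A call with a gripper value outside its range is refused whole. The fingers move at their own pace and stop on an object; "squeeze" is the grip in N (left out, the last holds). Time passes only in rows, so rows that repeat a pose let the fingers close. It gives the time, the measured TCP pose, the force, the opening and the grip force at its end, in the units of the state.
- robot.state(): the state, without advancing time (a new reading comes with each control period).
- robot.capture(name): name is "side" or "top" or "wrist"; returns the picture (400x640x3 uint8, red, green, blue); there is no depth.
- robot.calibration(name): a dict with "K" (3x3 intrinsics, pixels), "world_from_camera" (4x4, takes a point from camera to world coordinates). Camera axes: x right, y down, z forward; pixel columns grow to the right and rows downward; lengths in m; the calibration is good to about 2 mm. A picture is of the moment at which its call begins: read the wrist's pose just before it. calibration takes no time and is no camera call; for the wrist camera it gives the pose at the moment of the call.
- robot.close_job(): hands the job in; it is judged then, once.
Trained networks look in the newest picture that a camera, given by its name, has taken for a name from the list of things; names that differ only in an ending like _2 or _b are one class to them, and where a whole thing is asked for, a point or a joint stands for the part that bears it (a point fixed in the world has none). Each returns a list of dicts, best first, with "score" (0 to 1); they miss things now and then, are a little off and sometimes report something else, mostly with a low value. They report only what shows in the picture. A call takes as long as a camera call. They do not tell look-alikes from the thing itself.
- robot.cut_out(name, camera): "mask" (400x640 bool, what is visible of it).
- robot.pinpoint(name, camera): "xyz" ([x, y, z] in m, in world coordinates, good to about 4 mm: a listed point, or the origin of a listed thing).
The state is a dict: "time": time; "joints": joint angles; "joint_vel": joint speeds; "tau": joint torques, N m; "tool_pos": TCP position; "tool_rot": TCP orientation; "wrist_force": force on the tool from outside, world axes, zero at the start; "moment": the same for the moment, N m; "gripper_width": opening from 0.0 (shut) to 1.0 (fully open); "gripper_force": force on a finger pad.
Only numpy, scipy, OpenCV 4.12 (cv2) and the standard library are available. Lean on these libraries where they do the work, as an engineer would, in place of code of your own. Each camera call takes 0.05 s, during which the arm holds its last target. There are 200 camera calls.

### The job

Put the test rig into service: turn the yellow bleed-cock lever right across the pipe to close it, then open the globe valve by turning its red handwheel anticlockwise up to the stop, following the wheel as it rises, and ease it back about an eighth of a turn. Finally pass the C-hook of the green tag through the eye bolt's ring on the riser and let the tag hang there until it is still; leave the red tag and the loose stock where they lie.

Things in the scene. Friction and masses are not known exactly. Their poses are not given: they have to be found in the camera images.
- rig: test rig bolted to the counter: pipe run (27 mm) along its y axis, centre line 85 mm high, on a blue base plate. From +y to -y: capped riser pipe (y +130 mm, 27 mm thick, 193 mm high), globe valve (y 0), gauge behind (x +82, y -90 mm, 165 mm high), bleed cock (y -155 mm). Origin: on the counter below the handwheel's axis; x to the rig's back, away from the robot, z up
- wheel (a joint): turn of the red handwheel, rad; positive = anticlockwise from above = opening; 0 = shut, 3.6 = fully open against its stop. Quick-opening valve with a steep multi-start stem thread: wheel and stem rise 3.82 mm per rad (24 mm a turn). It stays where it is left; turning takes about 0.2 N m
- wheel_center (a point): centre of the red handwheel, on its upright axis at mid-height of the rim; 165 mm above the counter when shut, rising with the wheel. Rim: 60 mm outside, 38 mm inside, 11 mm thick round bar; three spokes; white paint dot on the +x side (this frame turns with the wheel). The valve under it stays within 22 mm of the axis down to 50 mm below
- bleed_cock (a joint): turn of the bleed cock's yellow lever, rad: 0 = open, lever in line with the pipe, pointing to the rig's -y; 1.571 = closed, at its stop, lever across the pipe, pointing to the rig's -x (clockwise from above). Stays where it is left; turning takes about 0.2 N m
- cock_axis (a point): upright pivot axis of the bleed-cock lever, at the lever's mid-height, 118 mm above the counter
- cock_tip (a point): middle of the yellow lever's outer part, 85 mm from the pivot axis, 118 mm above the counter. The yellow sleeve is 18 mm wide, 11 mm thick, and runs from 40 to 102 mm from the axis; under the lever the pipe and hose tail reach up to 99 mm (105 mm within 45 mm of the axis)
- eye (a point): centre of the eye bolt's upright steel ring, 160 mm above the counter, fixed by a clip (50 mm wide) to the riser. Ring: 26 mm inside diameter, bar 5 mm thick. x points along the bolt's shank to the riser's axis, 58 mm away; y is the axis of the ring's hole; z up. The ring's -x side is free
- green_tag_grip (a point): centre, half-way up, of the green plastic plate (60 x 36 x 6 mm, white label panel) of the rigid green tag, 45 g, lying flat on the counter (this point 3 mm above it); a steel C-hook lies in the plate's plane at one end. x points along the plate to the hook, y across the plate, z up. It lies in front of the rig, on the left or on the right
- green_tag_arc (a point): centre of the arc of the green tag's C-hook, 50 mm from the plate's centre along x, same axes. The 5 mm wire's centre line has 16 mm radius: from the plate (180 degrees, counted from x towards y) by the +y side (90) and the far end (0) to the free tip at -90 degrees; between tip and plate, on the -y side, is a gap of about 17 mm clear
- green_tag_bight (a point): middle of the green tag's hook: on the wire's centre line at its far end, 66 mm from the plate's centre along x
- red_tag_grip (a point): centre, half-way up, of the plate of an identical tag in red, lying on the other side; not to be used
- wrench: spanner 150 mm long lying in front of the rig, bystander
- tape: white plastic spool, 54 mm diameter, 17 mm high, in front of the rig, bystander
- bush: brass reducing bush, 33 mm (hexagon 44 mm) diameter, 26 mm high, in front of the rig, bystander
- elbow: brass elbow lying behind the rig, 34 mm high, bystander
- tee: white plastic tee lying behind the rig, 36 mm high, bystander
- jar: jar of jointing compound, 68 mm diameter, 100 mm high, left of the rig, bystander
- cartridge: white filter cartridge standing upright, 62 mm diameter, 250 mm high, right of the rig, bystander
Things that resemble listed ones, but are neither listed nor needed, are in the scene too. Leave any blue or purple look-alike of the part that bears green_tag_grip alone.

How it is judged:
By the outcome, as a careful person would: the job done as asked, in the order asked, and still so for the second after the job is handed in, with the robot touching nothing.
It also fails if it takes over 72 s, if anything falls off the work surface, if the arm or the gripper's body presses on something with over 40 N, if the wrist force passes 120 N, or if a joint passes its speed limit or range.

## Working session

There is one attempt and no reset: what is moved stays moved. The work goes in short steps, Python scripts to look and compute and a tool call to move; the robot and the scene stay as the last step left them, time stands still between calls to the robot, and variables do not carry over. Pictures are saved under pics/ and viewed, at most 10 in all, crops included, and the job is handed in when it is done.

Besides the shell and the picture viewer there is one more tool, called after "Call:" in YAML: its name, and indented under it one key for each argument. carry_out: Moves the arm, as the interface text tells. Its arguments: {"type":"object","properties":{"targets":{"type":"array"},"squeeze":{"type":"number"}},"required":["targets"]}

```bash
ls; mkdir -p pics
python3 - <<'E'
from rig import robot
import cv2
for c in ["top","side"]:
    im=robot.capture(c); cv2.imwrite(f"pics/{c}0.png",im[:,:,::-1])
    for n in ["rig","wheel_center","cock_axis","cock_tip","eye","green_tag_grip","green_tag_arc","green_tag_bight","red_tag_grip"]:
        print(c,n,[(round(d["score"],2),[round(v,3) for v in d["xyz"]]) for d in robot.pinpoint(n,c)[:3]])
s=robot.state();print(s["time"],s["tool_pos"],s["tool_rot"],s["gripper_width"],s["wrist_force"])
E
```

```text
pics
top rig [(0.77, [0.579, -0.033, 0.002])]
top wheel_center [(0.64, [0.577, -0.032, 0.17]), (0.28, [0.549, 0.124, 0.167]), (0.25, [0.545, -0.183, 0.12])]
top cock_axis [(0.61, [0.548, -0.186, 0.119]), (0.19, [0.552, 0.127, 0.163])]
top cock_tip [(0.84, [0.528, -0.268, 0.114])]
top eye []
top green_tag_grip [(0.87, [0.338, -0.383, 0.004]), (0.73, [0.374, -0.29, 0.006]), (0.72, [0.256, -0.263, 0.001])]
top green_tag_arc [(0.85, [0.351, -0.434, 0.006]), (0.79, [0.218, -0.292, 0.0]), (0.66, [0.426, -0.274, 0.001])]
top green_tag_bight [(0.72, [0.205, -0.302, 0.002]), (0.65, [0.44, -0.27, -0.0]), (0.33, [0.579, -0.032, 0.003])]
top red_tag_grip [(0.63, [0.353, 0.286, 0.005]), (0.36, [0.362, -0.012, -0.003])]
side rig [(0.82, [0.579, -0.033, -0.002])]
side wheel_center [(0.58, [0.581, -0.034, 0.169])]
side cock_axis [(0.48, [0.547, -0.185, 0.113])]
side cock_tip [(0.69, [0.761, -0.121, -0.004]), (0.65, [0.531, -0.261, 0.119])]
side eye [(0.66, [0.544, 0.435, 0.001]), (0.63, [0.553, 0.125, 0.16])]
side green_tag_grip [(0.66, [0.331, -0.384, 0.007]), (0.61, [0.262, -0.259, 0.003]), (0.48, [0.374, -0.286, 0.003])]
side green_tag_arc [(0.73, [0.425, -0.276, 0.005]), (0.64, [0.76, -0.117, -0.0]), (0.61, [0.219, -0.293, -0.0])]
side green_tag_bight [(0.72, [0.376, -0.284, 0.002]), (0.65, [0.36, -0.449, 0.001]), (0.59, [0.208, -0.302, 0.002])]
side red_tag_grip [(0.69, [0.346, 0.284, 0.007]), (0.45, [0.543, 0.435, 0.002])]
1.0 [ 0.13375622 -0.58491766  0.22265025] [[ 9.74833351e-01  2.22934826e-01  2.21635633e-05]
 [ 2.22934827e-01 -9.74833351e-01 -4.01372703e-05]
 [ 1.26577853e-05  4.40681799e-05 -9.99999999e-01]] 1.0013603578935935 [-0.88537021 -0.76577967 -0.44477421]
```

View pics/top0.png

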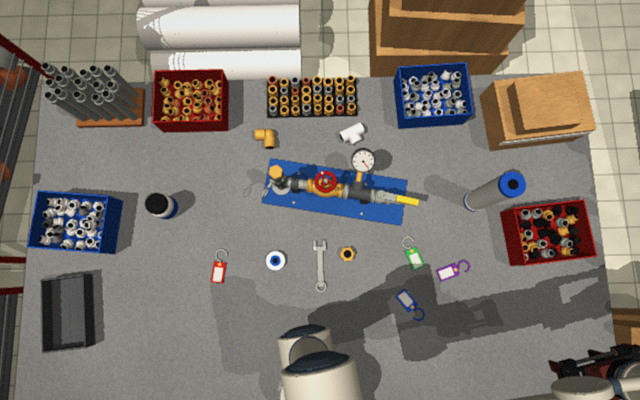

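View pics/side0.png

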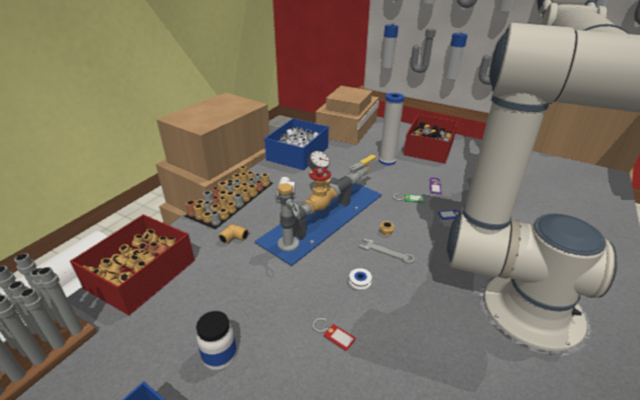

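```bash
cat > h.py <<'E'
from rig import robot
import numpy as np, cv2
from scipy.spatial.transform import Rotation as R
np.set_printoptions(precision=4,suppress=True)
def down(yaw): # tool pointing down, tool x at yaw (deg)
    return R.from_euler('z',yaw,degrees=True).as_matrix()@np.diag([1,-1,-1.])
def delta(pos,rot):
    s=robot.state(); T=s["tool_rot"]
    d=T.T@(np.array(pos)-s["tool_pos"]); r=R.from_matrix(T.T@rot).as_rotvec(degrees=True)
    print("shift",d,"turn",r,"rows",max(np.linalg.norm(d)/.05,np.linalg.norm(r)/8.59))
def st():
    s=robot.state()
    print(s["time"],s["tool_pos"],"yaw",np.degrees(np.arctan2(s["tool_rot"][1,0],s["tool_rot"][0,0])),"j",s["joints"],"F",s["wrist_force"],"w",s["gripper_width"]*.088,s["gripper_force"])
def pp(names,cam,save=None):
    im=robot.capture(cam)
    if save: cv2.imwrite("pics/"+save,im[:,:,::-1])
    for n in names: print(cam,n,[(round(d["score"],2),np.round(d["xyz"],4).tolist()) for d in robot.pinpoint(n,cam)[:3]])
E
python3 -c "
from h import *
delta([.530,-.264,.20],down(78))"
```

```text
shift [ 0.4578 -0.2245  0.0226] turn [  0.0027   0.0008 -65.1185] rows 10.208042134140438
```

Call:
carry_out:
  targets:
    - [0,0.458,-0.2245,0.0226,0,0,-65]
    - [0,0.458,-0.2245,0.0226,0,0,-65]
    - [0,0.458,-0.2245,0.0226,0,0,-65]
    - [0,0.458,-0.2245,0.0226,0,0,-65]
    - [0,0.458,-0.2245,0.0226,0,0,-65]
    - [0,0.458,-0.2245,0.0226,0,0,-65]
    - [0,0.458,-0.2245,0.0226,0,0,-65]
    - [0,0.458,-0.2245,0.0226,0,0,-65]
    - [0,0.458,-0.2245,0.0226,0,0,-65]
    - [0,0.458,-0.2245,0.0226,0,0,-65]

```text
time: 2.0
tool_pos: [0.5234, -0.269, 0.2006]
tool_rot: [[0.21, 0.978, 0.0], [0.978, -0.21, -0.0], [-0.0, 0.001, -1.0]]
wrist_force: [-0.1, -0.9, -0.6]
gripper_width: 0.5
gripper_force: 0.0
```

Call:
carry_out:
  targets:
    - [0,0,0,0,0,0,0]
    - [0,0,0,0,0,0,0]
    - [0,0,0,0,0,0,0]

```text
time: 2.3
tool_pos: [0.5213, -0.2714, 0.2006]
tool_rot: [[0.211, 0.978, -0.0], [0.978, -0.211, -0.0], [-0.001, -0.0, -1.0]]
wrist_force: [-0.1, -1.1, -0.5]
gripper_width: 0.5
gripper_force: 0.0
```

```bash
python3 -c "
from h import *
st(); pp(['cock_axis','cock_tip','wheel_center','rig'],'wrist','w1.png'); pp(['cock_axis','cock_tip'],'top')"
```

```text
2.3 [ 0.5213 -0.2714  0.2006] yaw 77.82934060778375 j [-0.5375  0.0545  1.3079 -0.0006  1.7792 -0.3252] F [-0.1391 -1.0767 -0.529 ] w 0.04404080271347636 0.0
wrist cock_axis [(0.94, [0.5516, -0.1836, 0.1238])]
wrist cock_tip [(0.67, [0.5239, -0.264, 0.1184])]
wrist wheel_center [(0.49, [0.3921, -0.0913, -0.0011])]
wrist rig []
top cock_axis [(0.6, [0.55, -0.1861, 0.1197])]
top cock_tip [(0.46, [0.5267, -0.2643, 0.1164])]
```

View pics/w1.png

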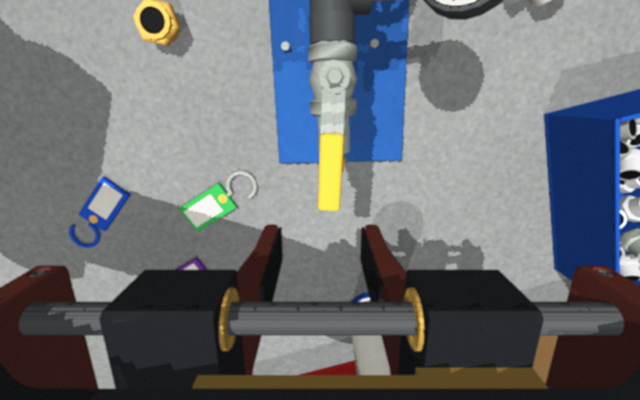

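Wrist view: yellow lever from (331,135) to (328,210), pivot hexagon at (335,77), green tag at (208,205) with its hook at (241,186).

```bash
cat >> h.py <<'E'
def ray(uv,cam,z): # pixels -> world points on plane z
    c=robot.calibration(cam); M=c["world_from_camera"]
    d=np.c_[np.atleast_2d(uv),np.ones(len(np.atleast_2d(uv)))]@np.linalg.inv(c["K"]).T@M[:3,:3].T
    o=M[:3,3]; return o+d*((z-o[2])/d[:,2])[:,None]
def colmask(path,lo,hi):
    return cv2.inRange(cv2.cvtColor(cv2.imread(path),cv2.COLOR_BGR2HSV),lo,hi)
E
python3 -c "
from h import *
m=colmask('pics/w1.png',(24,150,120),(34,255,255))
v,u=np.nonzero(m); k=(u<380)&(v<240)&(u>290); P=ray(np.c_[u[k],v[k]],'wrist',.1235)
c=P.mean(0); w=np.linalg.svd(P-c,full_matrices=False)[2][0]; print(len(P),c,w, np.degrees(np.arctan2(w[1],w[0])), np.ptp((P-c)@w))
print(ray([[335,77]],'wrist',.128))
g=colmask('pics/w1.png',(45,120,80),(75,255,255)); v,u=np.nonzero(g); P=ray(np.c_[u,v],'wrist',.006); print(len(P),P.mean(0)); print(ray([[241,186]],'wrist',.003))
a=[.5495,-.1855]; 
delta([c[0],c[1],.108],down(78))
"
```

```text
1646 [ 0.5334 -0.2502  0.1235] [ 0.2452  0.9695 -0.    ] 75.80683344402203 0.05963672631068812
[[ 0.5505 -0.1841  0.128 ]]
592 [ 0.3865 -0.2866  0.006 ]
[[ 0.4254 -0.273   0.003 ]]
shift [0.023  0.0071 0.0927] turn [ 0.0124  0.0058 -0.1807] rows 1.914618491120968
```

```bash
python3 -c "
from h import *
delta([.532,-.2568,.108],down(76))"
```

```text
shift [0.0162 0.0071 0.0927] turn [0.0125 0.0056 1.8193] rows 1.8868498454239793
```

Call:
carry_out:
  targets:
    - [0,0.016,0.007,0,0,0,1.8]
    - [0,0.016,0.007,0.05,0,0,1.8]
    - [0,0.016,0.007,0.0927,0,0,1.8]
    - [0,0.016,0.007,0.0927,0,0,1.8]
    - [-1,0.016,0.007,0.0927,0,0,1.8]
    - [-1,0.016,0.007,0.0927,0,0,1.8]
    - [-1,0.016,0.007,0.0927,0,0,1.8]
    - [-1,0.016,0.007,0.0927,0,0,1.8]
    - [-1,0.016,0.007,0.0927,0,0,1.8]
  squeeze: 25

```text
time: 3.6
tool_pos: [0.5329, -0.2572, 0.1107]
tool_rot: [[0.24, 0.971, 0.003], [0.971, -0.24, -0.002], [-0.001, 0.003, -1.0]]
wrist_force: [-2.3, 0.6, 6.5]
gripper_width: 0.2
gripper_force: 25.0
```

```bash
python3 -c "
from h import *
st()
for t in range(8,104,8):
  a=np.radians(t); print(t,.075*(1-np.cos(a)),-.075*np.sin(a))"
```

```text
3.6 [ 0.5329 -0.2572  0.1107] yaw 76.0862194047879 j [-0.5069  0.0719  1.4488 -0.0005  1.6172 -0.264 ] F [-2.3466  0.5686  6.4807] w 0.017586060882565015 24.99384641647339
8 0.0007298948443822228 -0.010437982572004907
16 0.002905372804626083 -0.020672801686274937
24 0.006484090676804935 -0.030505248230685015
32 0.011396392788268053 -0.03974394481749036
40 0.01754666676607665 -0.048209070726490444
48 0.02481520452308563 -0.05573586191080457
56 0.03306053223969399 -0.062177817941628126
64 0.042122163990819195 -0.06740955347243753
72 0.05182372542187894 -0.0713292387221365
80 0.06197638667498022 -0.0738605814759156
88 0.07238253774731242 -0.07495431202643218
96 0.08283963474507401 -0.0745891421526205
```

Call:
carry_out:
  targets:
    - [-1,0.0007,-0.0104,-0.001,0,0,8]
    - [-1,0.0029,-0.0207,-0.001,0,0,16]
    - [-1,0.0065,-0.0305,-0.001,0,0,24]
    - [-1,0.0114,-0.0397,-0.001,0,0,32]
    - [-1,0.0175,-0.0482,-0.001,0,0,40]
    - [-1,0.0248,-0.0557,-0.001,0,0,48]
    - [-1,0.0331,-0.0622,-0.001,0,0,56]
    - [-1,0.0421,-0.0674,-0.001,0,0,64]
    - [-1,0.0421,-0.0674,-0.001,0,0,64]

```text
time: 4.5
tool_pos: [0.4758, -0.1991, 0.1107]
tool_rot: [[0.979, 0.205, -0.001], [0.205, -0.979, -0.001], [-0.001, 0.001, -1.0]]
wrist_force: [-7.8, 0.3, 5.1]
gripper_width: 0.204
gripper_force: 25.0
```

```bash
python3 -c "
from h import *
st()"
```

```text
4.5 [ 0.4758 -0.1991  0.1107] yaw 11.853987860315563 j [-0.4612 -0.1294  1.6463 -0.0015  1.625   0.9026] F [-7.7891  0.3117  5.1201] w 0.017926417382518864 24.971317648887634
```

Call:
carry_out:
  targets:
    - [-1,0.0007,-0.0104,0,0,0,8]
    - [-1,0.0029,-0.0207,0,0,0,16]
    - [-1,0.0065,-0.0305,0,0,0,24]
    - [-1,0.01,-0.0375,0,0,0,29]
    - [-1,0.01,-0.0375,0,0,0,29]
    - [-1,0.01,-0.0375,0,0,0,29]

```text
time: 5.1
tool_pos: [0.4766, -0.1689, 0.1106]
tool_rot: [[0.955, -0.297, -0.003], [-0.297, -0.955, -0.017], [0.002, 0.017, -1.0]]
wrist_force: [-11.3, -27.0, 2.0]
gripper_width: 0.216
gripper_force: 24.6
```

```bash
python3 -c "
from h import *
st();print(robot.state()['moment'])
pp(['cock_tip'],'top')"
```

```text
5.1 [ 0.4766 -0.1689  0.1106] yaw -17.25203052477879 j [-0.3963 -0.1603  1.6744 -0.0168  1.624   1.4747] F [-11.2801 -27.0442   1.953 ] w 0.01904021498194831 24.555046695750207
[-4.7563  1.9466  0.3527]
top cock_tip [(0.35, [0.4633, -0.1683, 0.1178])]
```

Call:
carry_out:
  targets:
    - [0,0,0.003,0,0,0,-3]
    - [0,0,0.003,0,0,0,-3]
    - [0,0,0.003,0,0,0,-3]
    - [0,0,0.003,-0.05,0,0,-3]
    - [1,0,0.003,-0.1,0,0,-3]
    - [1,0,0.003,-0.15,0,0,-3]
    - [1,0,0.003,-0.15,0,0,-3]

```text
time: 5.9
tool_pos: [0.4801, -0.1635, 0.2678]
tool_rot: [[0.971, -0.24, 0.013], [-0.24, -0.971, -0.005], [0.014, 0.002, -1.0]]
wrist_force: [-0.1, -0.8, 2.2]
gripper_width: 0.729
gripper_force: 0.0
```

```bash
python3 -c "
from h import *
st(); pp(['wheel_center','cock_tip','eye'],'side','s2.png'); pp(['wheel_center','cock_tip','eye','cock_axis'],'wrist','w2.png'); pp(['wheel_center','cock_tip'],'top','t2.png')
delta([.579,-.033,.26],down(-14))"
```

```text
5.9 [ 0.4801 -0.1635  0.2678] yaw -13.9064454481556 j [-0.3957 -0.1569  1.393   0.0006  1.8915  1.418 ] F [-0.1308 -0.8452  2.1842] w 0.06411163658746218 0.0
side wheel_center [(0.72, [0.5774, -0.0326, 0.1663])]
side cock_tip [(0.74, [0.4662, -0.1668, 0.118])]
side eye [(0.57, [0.5534, 0.1267, 0.1572]), (0.47, [0.5427, 0.4371, 0.0014]), (0.4, [0.4398, -0.2661, 0.0004])]
wrist wheel_center [(0.76, [0.5792, -0.0304, 0.1652])]
wrist cock_tip [(0.81, [0.463, -0.1689, 0.1205]), (0.15, [0.377, 0.1147, 0.0016])]
wrist eye []
wrist cock_axis [(0.46, [0.3591, -0.0106, 0.0047]), (0.38, [0.3801, 0.1191, 0.0])]
top wheel_center [(0.85, [0.5811, -0.0311, 0.1669]), (0.52, [0.5802, -0.0332, 0.001])]
top cock_tip [(0.65, [0.463, -0.1684, 0.119])]
shift [ 0.0668 -0.1509 -0.0017] turn [-0.01    0.0458  0.0764] rows 3.30126889534898
```

View pics/w2.png

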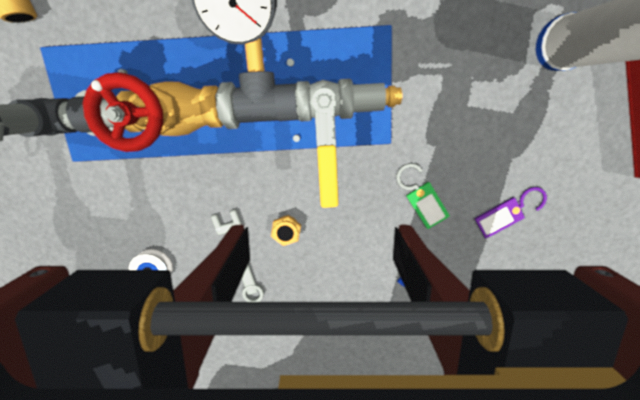

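Lever now lies across the pipe, (327,145)–(328,207); handwheel centred near (122,112), opening gripper in view.

```bash
python3 -c "
from h import *
m=colmask('pics/w2.png',(0,150,80),(8,255,255))|colmask('pics/w2.png',(172,150,80),(180,255,255))
m[:,200:]=0; m[200:]=0
v,u=np.nonzero(m); P=ray(np.c_[u,v],'wrist',.166)[:,:2].astype(np.float32); h=cv2.convexHull(P); print(cv2.minEnclosingCircle(h), h.reshape(-1,2).min(0)/2+h.reshape(-1,2).max(0)/2)
delta([.580,-.0315,.26],down(-14));delta([.580,-.0315,.15],down(-14))"
```

```text
((0.5791935920715332, -0.030148018151521683), 0.030765248462557793) [ 0.5793 -0.03  ]
shift [ 0.0674 -0.1526 -0.0017] turn [-0.01    0.0458  0.0764] rows 3.337230680437307
shift [ 0.0675 -0.1526  0.1083] turn [-0.01    0.0458  0.0764] rows 3.978441279363406
```

Call:
carry_out:
  targets:
    - [1,0.067,-0.153,0,0,0,0]
    - [1,0.067,-0.153,0,0,0,0]
    - [1,0.067,-0.153,0,0,0,0]
    - [1,0.067,-0.153,0,0,0,0]
    - [1,0.067,-0.153,0,0,0,0]
    - [1,0.067,-0.153,0.05,0,0,0]
    - [1,0.067,-0.153,0.09,0,0,0]
    - [1,0.067,-0.153,0.111,0,0,0]
    - [1,0.067,-0.153,0.111,0,0,0]

```text
time: 7.4
tool_pos: [0.5771, -0.0325, 0.1436]
tool_rot: [[0.97, -0.242, -0.008], [-0.242, -0.97, 0.0], [-0.007, 0.002, -1.0]]
wrist_force: [-0.6, 0.3, -0.6]
gripper_width: 1.002
gripper_force: 0.0
```

Call:
carry_out:
  targets:
    - [-1,0,0,0,0,0,0]
    - [-1,0,0,0,0,0,0]
    - [-1,0,0,0,0,0,0]
    - [-1,0,0,0,0,0,0]
    - [-1,0,0,0,0,0,0]
    - [-1,0,0,0,0,0,0]
  squeeze: 40

```text
time: 8.0
tool_pos: [0.5804, -0.0313, 0.1494]
tool_rot: [[0.971, -0.241, 0.002], [-0.241, -0.971, -0.001], [0.003, 0.0, -1.0]]
wrist_force: [-0.3, -1.4, 5.5]
gripper_width: 0.665
gripper_force: 40.0
```

```bash
python3 -c "
from h import *
st()"
```

```text
8.0 [ 0.5804 -0.0313  0.1494] yaw -13.923653539314994 j [-0.1122  0.0358  1.4176 -0.0004  1.6856  1.7015] F [-0.3054 -1.4377  5.4893] w 0.058516199975289056 40.00140756368637
```

Call:
carry_out:
  targets:
    - [-1,0,0,-0.0005,0,0,-8]
    - [-1,0,0,-0.0011,0,0,-16]
    - [-1,0,0,-0.0016,0,0,-24]
    - [-1,0,0,-0.0021,0,0,-32]
    - [-1,0,0,-0.0027,0,0,-40]
    - [-1,0,0,-0.0032,0,0,-48]
    - [-1,0,0,-0.0037,0,0,-56]
    - [-1,0,0,-0.0043,0,0,-64]
    - [-1,0,0,-0.0048,0,0,-72]
    - [-1,0,0,-0.0053,0,0,-80]

```text
time: 9.0
tool_pos: [0.5794, -0.0294, 0.1547]
tool_rot: [[0.399, 0.917, 0.0], [0.917, -0.399, 0.003], [0.003, -0.001, -1.0]]
wrist_force: [-4.3, 5.4, 8.1]
gripper_width: 0.663
gripper_force: 40.0
```

```bash
python3 -c "
from h import *
st();print(robot.state()['moment'])"
```

```text
9.0 [ 0.5794 -0.0294  0.1547] yaw 66.48089826233495 j [-0.1109  0.0347  1.4095  0.0027  1.6976  0.3   ] F [-4.2642  5.4233  8.1098] w 0.058384587805985086 39.99798774719238
[ 0.818   0.757  -0.2464]
```

Call:
carry_out:
  targets:
    - [-1,0,0,-0.0005,0,0,-8]
    - [-1,0,0,-0.0011,0,0,-16]
    - [-1,0,0,-0.0016,0,0,-24]
    - [-1,0,0,-0.0021,0,0,-32]
    - [-1,0,0,-0.0027,0,0,-40]
    - [-1,0,0,-0.0032,0,0,-48]
    - [-1,0,0,-0.0037,0,0,-56]
    - [-1,0,0,-0.0043,0,0,-64]
    - [-1,0,0,-0.0048,0,0,-72]
    - [-1,0,0,-0.0053,0,0,-80]

```text
time: 10.0
tool_pos: [0.5774, -0.03, 0.1599]
tool_rot: [[-0.833, 0.553, -0.005], [0.553, 0.833, 0.002], [0.005, -0.001, -1.0]]
wrist_force: [-14.6, 3.0, 10.6]
gripper_width: 0.662
gripper_force: 40.0
```

Call:
carry_out:
  targets:
    - [-1,0,0,-0.0005,0,0,-8]
    - [-1,0,0,-0.0011,0,0,-16]
    - [-1,0,0,-0.0016,0,0,-24]
    - [-1,0,0,-0.0021,0,0,-32]
    - [-1,0,0,-0.0027,0,0,-40]
    - [-1,0,0,-0.0029,0,0,-44]
    - [-1,0,0,-0.0029,0,0,-44]

```text
time: 10.7
tool_pos: [0.5795, -0.0307, 0.1605]
tool_rot: [[-0.985, -0.175, -0.001], [-0.175, 0.985, 0.001], [0.001, 0.001, -1.0]]
wrist_force: [0.5, 1.6, -2.8]
gripper_width: 0.662
gripper_force: 40.0
```

```bash
python3 -c "
from h import *
st();print(robot.state()['moment'])"
```

```text
10.7 [ 0.5795 -0.0307  0.1605] yaw -169.91101631320794 j [-0.1119  0.0358  1.398   0.0006  1.7092 -1.8587] F [ 0.4533  1.5715 -2.772 ] w 0.05829095574721677 39.998871088027954
[ 0.3016 -0.213  -0.415 ]
```

Call:
carry_out:
  targets:
    - [-1,0,0,-0.0005,0,0,-6]
    - [-1,0,0,-0.001,0,0,-12]
    - [-1,0,0,-0.001,0,0,-12]

```text
time: 11.0
tool_pos: [0.5788, -0.0308, 0.1605]
tool_rot: [[-0.927, -0.375, -0.004], [-0.375, 0.927, 0.001], [0.003, 0.002, -1.0]]
wrist_force: [-1.2, 1.4, -6.5]
gripper_width: 0.663
gripper_force: 40.0
```

```bash
python3 -c "
from h import *
st();print(robot.state()['moment'])
pp(['wheel_center'],'wrist','w3.png');pp(['wheel_center'],'side','s3.png')"; python3 -c "
import cv2
a=cv2.imread('pics/w3.png'); b=cv2.resize(cv2.imread('pics/s3.png')[130:250,250:410],None,fx=4,fy=4)
cv2.imwrite('pics/c3.png',cv2.resize(cv2.hconcat([cv2.resize(a,(768,480)),b]),(800,273)))"
```

```text
11.0 [ 0.5788 -0.0308  0.1605] yaw -157.96853015526173 j [-0.112   0.0363  1.3976  0.0002  1.7117 -2.0672] F [-1.247   1.3922 -6.5018] w 0.058382158836186 39.99771326780319
[ 0.3321  0.0699 -0.1864]
wrist wheel_center [(0.94, [0.5766, -0.0295, 0.1799])]
side wheel_center [(0.47, [0.5785, -0.0301, 0.18])]
```

View pics/c3.png

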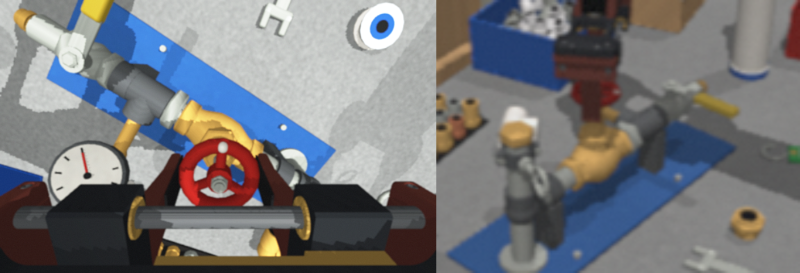

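```bash
cat > dot.py <<'E'
from h import *
import sys
def dot(path,box,z):
    m=colmask(path,(0,0,130),(180,90,255)); x0,y0,x1,y1=box; q=np.zeros_like(m); q[y0:y1,x0:x1]=m[y0:y1,x0:x1]
    n,l,s,c=cv2.connectedComponentsWithStats(q)
    for i in range(1,n):
        if s[i,4]>6:
            p=ray([c[i]],'wrist',z)[0]; d=p[:2]-[.5793,-.0307]; print(c[i],s[i,4],p,"r",np.hypot(*d),"yaw",np.degrees(np.arctan2(d[1],d[0])))
E
python3 -c "
from dot import *
dot('pics/w3.png',(270,190,390,290),.184)"
```

```text
[365.     198.7188] 32 [ 0.5404 -0.0251  0.184 ] r 0.03931638771139111 yaw 171.81593534273293
[282.875 210.5  ] 8 [ 0.5598 -0.058   0.184 ] r 0.03356941356622124 yaw -125.50799479662349
[326.534 215.644] 191 [ 0.5546 -0.0383  0.184 ] r 0.025838973661555516 yaw -162.84875499878157
[301.2941 239.4706] 17 [ 0.5703 -0.0449  0.184 ] r 0.016809818932258393 yaw -122.45129559899851
[292.2344 253.8969] 320 [ 0.579  -0.0462  0.184 ] r 0.015525486559793586 yaw -91.10306930297624
[320.3143 260.2857] 35 [ 0.5771 -0.0324  0.184 ] r 0.0027349309493801734 yaw -142.4088981281983
[318.684  279.1396] 652 [ 0.5871 -0.0292  0.184 ] r 0.007904646634613863 yaw 10.666845741651766
[271.3333 287.6667] 15 [ 0.6004 -0.0494  0.184 ] r 0.028133292045855626 yaw -41.56133963119594
```

Call:
carry_out:
  targets:
    - [-1,0,0,0.0005,0,0,8]
    - [-1,0,0,0.001,0,0,16]
    - [-1,0,0,0.0015,0,0,24]
    - [-1,0,0,0.002,0,0,32]
    - [-1,0,0,0.0025,0,0,40]
    - [-1,0,0,0.003,0,0,46]
    - [-1,0,0,0.003,0,0,46]
    - [1,0,0,0.003,0,0,46]
    - [1,0,0,0.003,0,0,46]
    - [1,0,0,0.003,0,0,46]

```text
time: 12.2
tool_pos: [0.5809, -0.0313, 0.1617]
tool_rot: [[-0.914, 0.405, 0.005], [0.405, 0.914, -0.001], [-0.004, 0.001, -1.0]]
wrist_force: [-0.6, 0.2, 0.4]
gripper_width: 0.897
gripper_force: 0.0
```

```bash
python3 -c "
from h import *
st();print(robot.state()['moment'])
pp(['wheel_center'],'wrist','w4.png')
from dot import *
dot('pics/w4.png',(270,180,390,270),.181)"
```

```text
12.2 [ 0.5809 -0.0313  0.1617] yaw 156.13088121574185 j [-0.1122  0.0338  1.3979 -0.0001  1.7053 -1.2665] F [-0.5718  0.1675  0.3664] w 0.07897740210826229 0.0
[ 0.0051 -0.1091  0.0283]
wrist wheel_center [(0.92, [0.5823, -0.0276, 0.1783])]
[276.7059 183.    ] 17 [ 0.5356 -0.0341  0.181 ] r 0.04385730320212251 yaw -175.4916785407225
[387.7895 186.9825] 57 [0.5582 0.0121 0.181 ] r 0.047715249974653505 yaw 116.29995497031692
[325.2796 208.8118] 186 [ 0.5562 -0.0187  0.181 ] r 0.02597482028813959 yaw 152.54955506019724
[340.4211 232.9474] 19 [ 0.5706 -0.017   0.181 ] r 0.016234826054989424 yaw 122.44759631280422
[297.625 234.875] 8 [ 0.5631 -0.0364  0.181 ] r 0.017161298667741635 yaw -160.68719105919953
[383.0083 251.5863] 481 [ 0.5883 -0.0017  0.181 ] r 0.03040190099798952 yaw 72.72706750395453
[347.661  250.1311] 351 [ 0.5805 -0.0173  0.181 ] r 0.013440629684080264 yaw 84.81552771658173
[319.8986 260.3816] 414 [ 0.5801 -0.0321  0.181 ] r 0.0016258510730939191 yaw -59.743483515751855
```

Call:
carry_out:
  targets:
    - [1,0,0,-0.05,0,0,8]
    - [1,0,0,-0.1,0,0,16]
    - [1,0,0,-0.11,0,0,24]
    - [1,0,0,-0.11,0,0,32]
    - [1,0,0,-0.11,0,0,40]
    - [1,0,0,-0.11,0,0,48]

```text
time: 12.9
tool_pos: [0.5801, -0.0311, 0.2703]
tool_rot: [[-0.305, 0.952, 0.002], [0.952, 0.305, -0.0], [-0.001, 0.002, -1.0]]
wrist_force: [-0.6, -0.8, -0.1]
gripper_width: 0.998
gripper_force: 0.0
```

Run:
```python
from h import *
from scipy.optimize import least_squares
st(); pp(['eye','wheel_center'],'top'); pp(['eye'],'side')
D=[(.091,1.231,.600,.2227),(.0545,1.3079,.5877,.2006),(-.1294,1.6463,.5158,.1107),(.0358,1.398,.5803,.1605),(-.1569,1.393,.507,.2678),(.0719,1.4488,np.hypot(.5329,.2572),.1107)]
f=lambda p:[e for j2,j3,r,z in D for e in (p[0]*np.sin(j2)+p[1]*np.sin(j2+j3)+p[3]*np.cos(j2+j3)+p[4]-np.sqrt(r*r-.034**2), p[2]+p[0]*np.cos(j2)+p[1]*np.cos(j2+j3)-p[3]*np.sin(j2+j3)-z)]
s=least_squares(f,[.4,.4,0.1,0,0]);print(s.x,np.abs(s.fun).max())
s2=robot.state();print(s2['joints'])
```

```text
12.9 [ 0.5801 -0.0311  0.2703] yaw 107.77387299551518 j [-0.1122  0.0527  1.1862 -0.      1.9008 -0.4224] F [-0.5931 -0.8364 -0.1391] w 0.08785671451841262 0.0
top eye [(0.42, [0.5492, 0.1267, 0.1639])]
top wheel_center [(0.43, [0.5794, -0.0359, 0.1778]), (0.33, [0.378, -0.2911, 0.0079])]
side eye [(0.67, [0.5557, 0.125, 0.1592]), (0.66, [0.4254, -0.2732, 0.0051]), (0.16, [0.3759, -0.2871, 0.0038])]
[ 0.3637  0.5566 -0.1748  0.1052  0.0013] 0.0021585339433397577
[-0.1122  0.0531  1.187  -0.      1.9008 -0.4313]
```

```bash
python3 -c "
from h import *
delta([.33,-.30,.2],down(14.5))"
```

```text
shift [-0.1769 -0.3216  0.0695] turn [ 0.0424 -0.0164 93.7814] rows 10.91750600412545
```

Call:
carry_out:
  targets:
    - [0.3,-0.05,-0.1,0,0,0,8.5]
    - [0.3,-0.177,-0.322,0,0,0,17]
    - [0.3,-0.177,-0.322,0,0,0,25]
    - [0.3,-0.177,-0.322,0,0,0,34]
    - [0.3,-0.177,-0.322,0.02,0,0,42]
    - [0.3,-0.177,-0.322,0.07,0,0,51]
    - [0.3,-0.177,-0.322,0.07,0,0,59]
    - [0.3,-0.177,-0.322,0.07,0,0,68]
    - [0.3,-0.177,-0.322,0.07,0,0,76]
    - [0.3,-0.177,-0.322,0.07,0,0,85]

```text
time: 14.15
tool_pos: [0.3275, -0.2999, 0.1986]
tool_rot: [[0.919, 0.393, -0.001], [0.393, -0.919, 0.001], [-0.0, -0.001, -1.0]]
wrist_force: [0.2, -0.0, -0.0]
gripper_width: 0.651
gripper_force: 0.0
```

Call:
carry_out:
  targets:
    - [0.3,0,0,0,0,0,8.5]
    - [0.3,0,0,0,0,0,8.5]
    - [0.3,0,0,0,0,0,8.5]

```text
time: 14.45
tool_pos: [0.3286, -0.2993, 0.1995]
tool_rot: [[0.965, 0.264, 0.0], [0.264, -0.965, -0.0], [0.0, 0.0, -1.0]]
wrist_force: [-0.3, 1.0, 0.8]
gripper_width: 0.653
gripper_force: 0.0
```

```bash
python3 -c "
from h import *
st()
pp(['green_tag_grip','green_tag_arc','green_tag_bight'],'wrist','w5.png')
pp(['green_tag_grip','green_tag_arc','green_tag_bight'],'top')
g=colmask('pics/w5.png',(45,110,60),(80,255,255))
n,l,s,c=cv2.connectedComponentsWithStats(g); i=1+s[1:,4].argmax(); print(s[i],c[i])
v,u=np.nonzero(l==i); h=cv2.convexHull(ray(np.c_[u,v],'wrist',.005)[:,:2].astype(np.float32)); print(cv2.minAreaRect(h))
"
```

```text
14.45 [ 0.3286 -0.2993  0.1995] yaw 15.298303581728248 j [-0.8152 -0.3347  1.6636  0.      1.8123  0.4886] F [-0.2571  0.9968  0.7569] w 0.057480739831500045 0.0
wrist green_tag_grip [(0.78, [0.3344, -0.3873, 0.0017]), (0.65, [0.3814, -0.2928, 0.0013]), (0.58, [0.2595, -0.2587, 0.0015])]
wrist green_tag_arc [(0.93, [0.3526, -0.4328, 0.0036]), (0.56, [0.2198, -0.2906, 0.0007])]
wrist green_tag_bight [(0.92, [0.4353, -0.2669, 0.0015]), (0.71, [0.2052, -0.3023, 0.0001]), (0.56, [0.3561, -0.4489, 0.0013])]
top green_tag_grip [(0.82, [0.2582, -0.2621, -0.0007]), (0.65, [0.3808, -0.2909, 0.003])]
top green_tag_arc [(0.57, [0.4245, -0.2724, 0.001]), (0.51, [0.2202, -0.2916, 0.0013])]
top green_tag_bight [(0.56, [0.4419, -0.2671, 0.002]), (0.53, [0.2057, -0.3009, 0.0006])]
[307  95  36  57 758] [324.6649 117.6253]
((0.3786993622779846, -0.2906418740749359), (0.05928270146250725, 0.035718198865652084), 20.063589096069336)
```

View pics/w5.png

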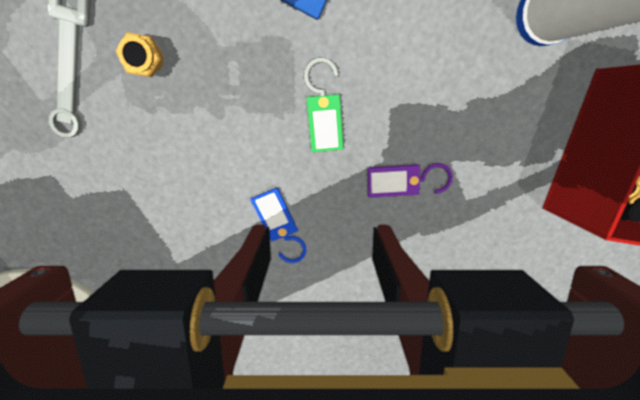

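Green plate at (325,122), hook above it (320,75) with its gap to the right; purple (395,181) and blue (273,210) tags are clear of the grasp.

```bash
python3 -c "
from h import *
Rt=down(20)@R.from_euler('y',-20,degrees=True).as_matrix()
delta([.375,-.292,.05],Rt);delta([.375,-.292,.005],Rt)"
```

```text
shift [0.0466 0.005  0.1493] turn [ -0.8669 -19.9867  -4.9121] rows 3.1299660637536406
shift [0.0466 0.005  0.1943] turn [ -0.8669 -19.9867  -4.9121] rows 3.997692342455632
```

Call:
carry_out:
  targets:
    - [0.3,0.0466,0.005,0.05,-0.3,-7,-2]
    - [0.3,0.0466,0.005,0.1,-0.6,-14,-4]
    - [0.3,0.0466,0.005,0.15,-0.87,-20,-4.9]
    - [0.3,0.0466,0.005,0.15,-0.87,-20,-4.9]
    - [0.3,0.0466,0.005,0.15,-0.87,-20,-4.9]
    - [0.3,0.0466,0.005,0.175,-0.87,-20,-4.9]
    - [0.3,0.0466,0.005,0.185,-0.87,-20,-4.9]
    - [0.3,0.0466,0.005,0.185,-0.87,-20,-4.9]
    - [0.3,0.0466,0.005,0.185,-0.87,-20,-4.9]

```text
time: 15.75
tool_pos: [0.3754, -0.2931, 0.0167]
tool_rot: [[0.885, 0.34, -0.319], [0.319, -0.941, -0.118], [-0.34, 0.003, -0.941]]
wrist_force: [-0.1, 0.1, 0.3]
gripper_width: 0.654
gripper_force: 0.0
```

```bash
python3 -c "
from h import *
st()
Rt=down(20)@R.from_euler('y',-20,degrees=True).as_matrix()
delta([.375,-.292,.005],Rt)"
```

```text
15.75 [ 0.3754 -0.2931  0.0167] yaw 19.802351741281743 j [-0.5396  0.0293  1.701  -0.2686  1.6316  0.6984] F [-0.1111  0.0589  0.3277] w 0.05755725882536225 0.0
shift [ 0.004  -0.0012  0.011 ] turn [ 0.1051 -0.1382 -0.186 ] rows 0.236042567817017
```

Call:
carry_out:
  targets:
    - [0.3,0.004,-0.001,0.0105,0,0,0]
    - [0.3,0.004,-0.001,0.0105,0,0,0]
    - [0.3,0.004,-0.001,0.0105,0,0,0]

```text
time: 16.05
tool_pos: [0.3751, -0.2914, 0.0037]
tool_rot: [[0.884, 0.341, -0.321], [0.32, -0.94, -0.117], [-0.342, 0.001, -0.94]]
wrist_force: [1.6, -0.8, 2.4]
gripper_width: 0.648
gripper_force: 1.1
```

```bash
python3 -c "
from h import *
st()"
```

```text
16.05 [ 0.3751 -0.2914  0.0037] yaw 19.917582250065674 j [-0.5368  0.0411  1.7138 -0.2684  1.6107  0.7057] F [ 1.578  -0.823   2.3508] w 0.05699975324838461 1.1040846877222066
```

Call:
carry_out:
  targets:
    - [0.3,0,0,-0.001,0,0,0]
    - [-1,0,0,-0.001,0,0,0]
    - [-1,0,0,-0.001,0,0,0]
    - [-1,0,0,-0.001,0,0,0]
    - [-1,0,0,-0.001,0,0,0]
    - [-1,0,0,-0.001,0,0,0]
    - [-1,0,0,-0.001,0,0,0]
  squeeze: 40

```text
time: 16.75
tool_pos: [0.375, -0.2908, 0.0039]
tool_rot: [[0.883, 0.341, -0.322], [0.32, -0.94, -0.117], [-0.342, -0.0, -0.94]]
wrist_force: [-0.2, 0.3, 0.7]
gripper_width: 0.397
gripper_force: 40.1
```

Call:
carry_out:
  targets:
    - [-1,0.02,0,-0.045,0,8,0]
    - [-1,0.04,0,-0.09,0,16,0]
    - [-1,0.05,0,-0.13,0,20,0]
    - [-1,0.05,0,-0.15,0,20,0]
    - [-1,0.05,0,-0.15,0,20,0]

```text
time: 17.25
tool_pos: [0.4691, -0.2582, 0.1316]
tool_rot: [[0.94, 0.341, 0.005], [0.341, -0.94, -0.004], [0.004, 0.005, -1.0]]
wrist_force: [-0.4, -0.4, -1.0]
gripper_width: 0.397
gripper_force: 40.0
```

```bash
python3 -c "
from h import *
st(); print(robot.state()['tool_rot'])
pp(['green_tag_arc','green_tag_grip','green_tag_bight'],'side')
pp(['green_tag_arc','green_tag_bight'],'wrist','w6.png')
# eye masks
for i in range(3): pp(['eye'],'side'); pp(['eye'],'top')
"
```

```text
17.25 [ 0.4691 -0.2582  0.1316] yaw 19.952575935581784 j [-0.5666 -0.088   1.5707 -0.0001  1.6524  0.656 ] F [-0.4315 -0.3595 -0.9679] w 0.034892006998412384 39.99763011932373
[[ 0.94    0.3412  0.0055]
 [ 0.3412 -0.94   -0.0036]
 [ 0.0039  0.0052 -1.    ]]
side green_tag_arc [(0.65, [0.216, -0.2924, -0.0009]), (0.58, [0.352, -0.4335, 0.0009]), (0.51, [0.5171, -0.2436, 0.149])]
side green_tag_grip [(0.72, [0.2608, -0.2606, 0.0037]), (0.59, [0.4702, -0.253, 0.1304]), (0.5, [0.333, -0.384, 0.0062])]
side green_tag_bight [(0.64, [0.2078, -0.2991, 0.0009]), (0.61, [0.5279, -0.2319, 0.156]), (0.48, [0.3576, -0.4468, 0.0035])]
wrist green_tag_arc [(0.17, [0.4755, -0.2606, 0.122])]
wrist green_tag_bight [(0.66, [0.5206, -0.2332, 0.1482]), (0.58, [0.3585, -0.0079, 0.008])]
side eye [(0.48, [0.5519, 0.1278, 0.1596])]
top eye [(0.67, [0.5491, 0.1243, 0.1596])]
side eye [(0.65, [0.5533, 0.1262, 0.1601])]
top eye [(0.62, [0.5491, 0.1266, 0.1646])]
side eye [(0.59, [0.5523, 0.1239, 0.1588])]
top eye [(0.45, [0.5491, 0.1252, 0.1643])]
```

```bash
cat > tag.py <<'E'
from h import *
E0=np.array([.551,.1258,.160]); YAW=-29.
Rp=np.array([[.883,.341,-.322],[.320,-.940,-.117],[-.342,0,-.940]]); Rp=R.from_matrix(Rp).as_matrix()
pp0=np.array([.375,-.2908,.0039]); Rtag=R.from_euler('z',20.06,degrees=True).as_matrix()
c0=np.array([.3787,-.2906,.003])
RT=Rp.T@Rtag; cT=Rp.T@(c0-pp0); cT[1]=0   # tag in tool
arcT=cT+RT@[.05,0,0]; bightT=cT+RT@[.066,0,0]
def ring(yaw=None):
    return R.from_euler('z',YAW if yaw is None else yaw,degrees=True).as_matrix()
def toolpose(arc,eps,al,yaw=None):
    r=ring(yaw); e=np.radians(eps); x=r[:,0]*np.cos(e)+np.array([0,0,np.sin(e)]); y=r[:,1]
    Rg=np.c_[x,y,np.cross(x,y)]@R.from_euler('z',al,degrees=True).as_matrix()
    T=Rg@RT.T; return np.array(arc)-T@arcT, T
def ringpt(a,b,c,yaw=None,E=None): return (E0 if E is None else E)+ring(yaw)@[a,b,c]
E
python3 -c "
from tag import *
print(cT,arcT)
s=robot.state(); print('pred arc',s['tool_pos']+s['tool_rot']@arcT)
p,T=toolpose(ringpt(-.06,.06,.0),75,20); print(p,T); delta(p,T)
delta([.44,.0,.25],R.from_euler('z',-10,degrees=True).as_matrix()@down(0)@R.from_euler('y',30,degrees=True).as_matrix())
"
```

```text
[ 0.0036  0.     -0.0004] [ 0.0506 -0.0001 -0.0175]
pred arc [ 0.515  -0.24    0.1454]
[0.5066 0.1981 0.1116] [[ 0.644  -0.3791  0.6645]
 [ 0.0081 -0.8651 -0.5015]
 [ 0.765   0.3284 -0.5541]]
shift [ 0.1921 -0.4149  0.0162] turn [-36.7861  43.6948  30.9593] rows 9.149345393142472
shift [ 0.0619 -0.2513 -0.1222] turn [-7.8244 29.3165 29.2477] rows 5.724612970562936
```

View pics/w6.png

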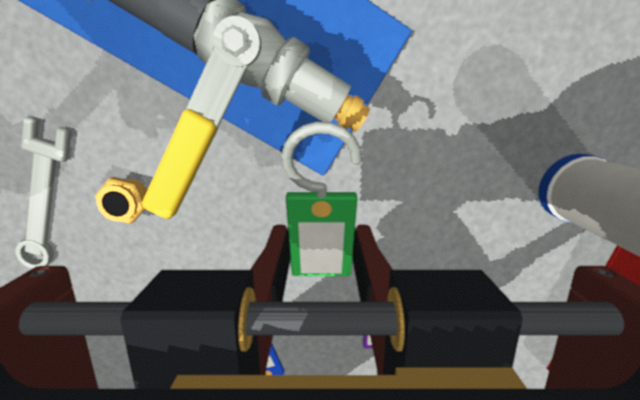

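Tag is held centred, hook arc around (320,155), gap to the right as expected.

Call:
carry_out:
  targets:
    - [-1,-0.01,0,-0.05,0,0,0]
    - [-1,-0.02,0,-0.1,-1,4,4]
    - [-1,0.0,-0.06,-0.122,-2,8,9]
    - [-1,0.062,-0.11,-0.122,-4,14,14]
    - [-1,0.062,-0.16,-0.122,-5,20,19]
    - [-1,0.062,-0.21,-0.122,-7,25,25]
    - [-1,0.062,-0.251,-0.122,-8,29,29]
    - [-1,0.062,-0.251,-0.122,-8,29,29]
    - [-1,0.062,-0.251,-0.122,-8,29,29]

```text
time: 19.1
tool_pos: [0.4391, 0.004, 0.2508]
tool_rot: [[0.855, -0.163, 0.492], [-0.139, -0.987, -0.084], [0.499, 0.004, -0.867]]
wrist_force: [0.7, 1.1, -0.3]
gripper_width: 0.395
gripper_force: 40.0
```

```bash
python3 -c "
from tag import *
st(); p,T=toolpose(ringpt(-.06,.06,.03),75,20); print(p); delta(p,T)
p,T=toolpose(ringpt(-.06,.06,.03),90,20); print(p); delta(p,T)
"
```

```text
19.1 [0.4391 0.004  0.2508] yaw -9.250339381740668 j [-0.002  -0.8479  1.9792 -0.0838  1.4944  1.7157] F [ 0.6717  1.1151 -0.33  ] w 0.034753742912869895 39.99859571456909
[0.5066 0.1981 0.1416]
shift [-0.0237 -0.2029  0.1114] turn [-23.6208  21.4053  -2.1153] rows 4.654689763196976
[0.5179 0.1918 0.1397]
shift [-0.0141 -0.1986  0.1193] turn [-27.8562  35.8462  -2.4401] rows 5.292538980717926
```

Call:
carry_out:
  targets:
    - [-1,-0.024,-0.05,0.0,-5,5,0]
    - [-1,-0.05,-0.1,0.0,-10,9,0]
    - [-1,-0.06,-0.15,0.03,-15,13,-1]
    - [-1,-0.05,-0.2,0.06,-19,17,-1.5]
    - [-1,-0.024,-0.203,0.111,-23.6,21.4,-2]
    - [-1,-0.024,-0.203,0.111,-23.6,21.4,-2]
    - [-1,-0.024,-0.203,0.111,-23.6,21.4,-2]
    - [-1,-0.024,-0.203,0.111,-23.6,21.4,-2]

```text
time: 19.9
tool_pos: [0.5222, 0.1668, 0.1704]
tool_rot: [[0.694, -0.325, 0.643], [0.035, -0.876, -0.481], [0.719, 0.356, -0.597]]
wrist_force: [-0.9, -1.4, -0.2]
gripper_width: 0.396
gripper_force: 40.0
```

```bash
python3 -c "
from tag import *
st(); s=robot.state();print('arc',s['tool_pos']+s['tool_rot']@arcT)
pp(['eye','green_tag_arc','green_tag_bight'],'wrist','w7.png')
pp(['eye','green_tag_arc','green_tag_bight'],'side','s7.png')
pp(['eye','green_tag_arc','green_tag_bight'],'top')
p,T=toolpose(ringpt(-.06,.06,.03),75,20); delta(p,T)
"
```

```text
19.9 [0.5222 0.1668 0.1704] yaw 2.8869314244717423 j [ 0.7678 -0.2817  1.9235 -0.9337  1.3994  2.6429] F [-0.8883 -1.4025 -0.2209] w 0.03485526822467448 39.99813437461853
arc [0.5461 0.177  0.2172]
wrist eye [(0.66, [0.5529, 0.1281, 0.159])]
wrist green_tag_arc []
wrist green_tag_bight [(0.88, [0.5474, 0.1807, 0.2294])]
side eye [(0.47, [0.5544, 0.1273, 0.1612])]
side green_tag_arc [(0.72, [0.2191, -0.2907, -0.0009]), (0.72, [0.3475, 0.2861, 0.0058]), (0.6, [0.3519, -0.4318, -0.0003])]
side green_tag_bight [(0.67, [0.2055, -0.3003, -0.0001]), (0.67, [0.3591, -0.4486, 0.0046]), (0.52, [0.5507, 0.1787, 0.2336])]
top eye [(0.63, [0.3925, -0.0901, 0.0001]), (0.62, [0.5491, 0.1271, 0.1623])]
top green_tag_arc [(0.65, [0.5447, 0.1752, 0.2189]), (0.62, [0.2195, -0.2923, 0.001]), (0.52, [0.3498, -0.4353, 0.005])]
top green_tag_bight [(0.76, [0.2052, -0.3006, 0.0019]), (0.6, [0.3791, 0.1126, -0.0061]), (0.55, [0.5469, 0.1767, 0.2326])]
shift [-0.0315 -0.0341 -0.0057] turn [-1.5724  2.4636  2.9873] rows 0.9356196327783601
```

View pics/w7.png

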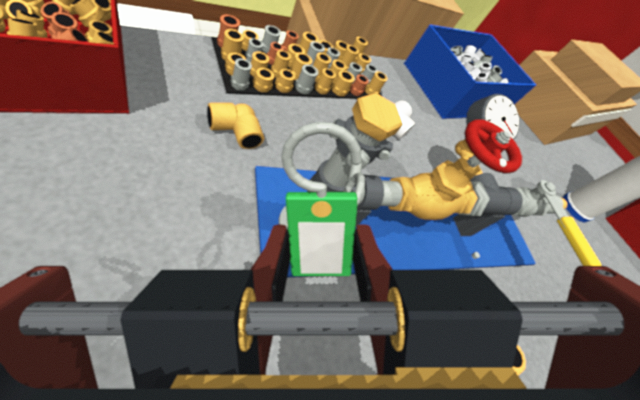

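```bash
cat > kin.py <<'E'
from tag import *
from scipy.optimize import least_squares
def Rz(a): return R.from_euler('z',a).as_matrix()
def Ry(a): return R.from_euler('y',a).as_matrix()
def fk(j,p):
    a2,a3,h,d,L,off,b=p
    a=j[1]+j[2]; r=b+a2*np.sin(j[1])+a3*np.sin(a)+d*np.cos(a); z=h+a2*np.cos(j[1])+a3*np.cos(a)-d*np.sin(a)
    Rt=Rz(j[0])@Ry(a)@Rz(j[3])@Ry(j[4])@Rz(j[5]+np.pi/2)
    return Rz(j[0])@[r,off,z]+Rt@[0,0,L],Rt
D=[([-1.403,.091,1.231,0,1.82,-.057],[.1338,-.5849,.2227]),([-.5375,.0545,1.3079,-.0006,1.7792,-.3252],[.5213,-.2714,.2006]),
([-.4612,-.1294,1.6463,-.0015,1.625,.9026],[.4758,-.1991,.1107]),([-.1119,.0358,1.398,.0006,1.7092,-1.8587],[.5795,-.0307,.1605]),
([-.3957,-.1569,1.393,.0006,1.8915,1.418],[.4801,-.1635,.2678]),([-.5396,.0293,1.701,-.2686,1.6316,.6984],[.3754,-.2931,.0167]),
([-.002,-.8479,1.9792,-.0838,1.4944,1.7157],[.4391,.004,.2508]),([.7678,-.2817,1.9235,-.9337,1.3994,2.6429],[.5222,.1668,.1704]),([-.8152,-.3347,1.6636,0,1.8123,.4886],[.3286,-.2993,.1995])]
sol=least_squares(lambda p:np.concatenate([fk(j,p)[0]-x for j,x in D]),[.36,.5,.3,.1,.4,.034,0]); P=sol.x
lo=np.array([-2.87,-.86,.17,-1.51,.06,-2.65]);hi=np.array([2.87,2.18,2.46,4.65,2.69,2.65])
def ik(pos,rot,j0):
    f=lambda j:np.concatenate([(fk(j,P)[0]-pos)*10,R.from_matrix(fk(j,P)[1].T@rot).as_rotvec()])
    best=None
    for k in range(4):
        s=least_squares(f,np.clip(j0+k*np.array([0,.2,.1,-.4,.1,.3]),lo+.01,hi-.01),bounds=(lo-np.array([0,0,0,3,0,3]),hi+np.array([0,0,0,3,0,3])))
        if best is None or s.cost<best.cost: best=s
    return best.x,best.cost
E
python3 - <<'E'
from kin import *
print(P,np.abs(sol.fun).max())
s=robot.state(); print(R.from_matrix(fk(s['joints'],P)[1].T@s['tool_rot']).magnitude())
arc=ringpt(0,.01,-.012)
for yaw in (-29,-15,0):
  for eps in (55,70,85):
    for al in (0,20):
      p,T=toolpose(arc,eps,al,yaw); j,c=ik(p,T,s['joints']); print(yaw,eps,al,j,round(c,5))
E
```

```text
[0.3727 0.5584 0.1572 0.0969 0.3494 0.034  0.0001] 0.00023458117203267737
5.640190574879226e-16
-29 55 0 [ 0.5309 -0.3427  1.9501 -0.548   1.2429  2.7127] 0.0
-29 55 20 [ 0.5608 -0.2812  1.9071 -0.623   1.3445  2.4391] 0.0
-29 70 0 [ 0.6477 -0.3501  2.0808 -0.8744  1.1492  2.9951] 0.0
-29 70 20 [ 0.6719 -0.2786  2.0317 -0.9185  1.268   2.7141] 0.0
-29 85 0 [ 0.7295 -0.2667  2.1706 -1.2315  1.1367  3.3265] 0.0
-29 85 20 [ 0.748  -0.1901  2.115  -1.231   1.2651  3.0241] 0.0
-15 55 0 [ 0.4411 -0.491   2.0583 -0.4236  1.1208  2.3732] 0.0
-15 55 20 [ 0.4882 -0.4398  2.0281 -0.5461  1.1996  2.1413] 0.0
-15 70 0 [ 0.5443 -0.568   2.2324 -0.7518  0.9417  2.6662] 0.0
-15 70 20 [ 0.5901 -0.4989  2.1941 -0.86    1.0524  2.4445] 0.0
-15 85 0 [ 0.6233 -0.535   2.3621 -1.2112  0.8463  3.1046] 0.0
-15 85 20 [ 0.6656 -0.4494  2.3136 -1.2612  0.9901  2.8521] 0.0
0 55 0 [ 0.2958 -0.6087  2.1351 -0.1951  1.0336  1.9184] 0.0
0 55 20 [ 0.3585 -0.5812  2.1235 -0.3674  1.0657  1.7309] 0.0
0 70 0 [ 0.3496 -0.7668  2.3484 -0.3909  0.7574  2.0941] 0.0
0 70 20 [ 0.4203 -0.7205  2.3297 -0.6141  0.821   1.9779] 0.0
0 85 0 [ 0.4311 -0.7623  2.46   -0.8337  0.5786  2.536 ] 0.00254
0 85 20 [ 0.4911 -0.7142  2.46   -1.0819  0.6679  2.4651] 0.00068
```

```bash
cat >> kin.py <<'E'
E0=np.array([.552,.1265,.160]); RY=-29.5
def goal(h,side,eps=65,al=20,yaw=-15,back=0,E=E0,show=True):
    """arc h mm above bar along v, side mm along ring +y, back mm toward -rx"""
    r=ring(RY); e=np.radians(eps); v=r@[np.cos(e)*np.cos(np.radians(yaw-RY)),0,np.sin(e)]; v/=np.linalg.norm(v)
    arc=E-v*.0155+v*h/1e3+r@[-back/1e3,side/1e3,0]
    p,T=toolpose(arc,eps,al,yaw)
    if show:
        j,c=ik(p,T,robot.state()['joints']); print("tgt",p,"j",j,"c",round(c,5)); delta(p,T)
    return p,T
E
python3 -c "
from kin import *
goal(4.8,42); goal(4.8,42,back=25); goal(4.8,0);goal(0,0,al=10)"
```

```text
tgt [0.5428 0.1533 0.105 ] j [ 0.6056 -0.3913  2.0691 -0.7665  1.1091  2.3893] c 0.0
shift [-0.0344 -0.0194  0.0609] turn [11.506  -2.221  -7.1392] rows 1.597418048475495
tgt [0.521  0.1656 0.105 ] j [ 0.6628 -0.4188  2.0893 -0.7774  1.1541  2.4287] c 0.0
shift [-0.049  -0.0231  0.0409] turn [11.506  -2.221  -7.1392] rows 1.597418048475495
tgt [0.5221 0.1167 0.105 ] j [ 0.5554 -0.5258  2.1632 -0.7388  1.1045  2.3176] c 0.0
shift [-0.0499  0.0194  0.065 ] turn [11.506  -2.221  -7.1392] rows 1.684098301818336
tgt [0.5217 0.1266 0.0985] j [ 0.5363 -0.5565  2.1863 -0.6828  1.0547  2.4375] c 0.0
shift [-0.0546  0.0085  0.0639] turn [14.6907 -3.371   2.2945] rows 1.7748727502679866
```

Call:
carry_out:
  targets:
    - [-1,-0.049,-0.023,0.0,6,-1,-4]
    - [-1,-0.049,-0.023,0.02,11.5,-2.2,-7.1]
    - [-1,-0.049,-0.023,0.041,11.5,-2.2,-7.1]
    - [-1,-0.049,-0.023,0.041,11.5,-2.2,-7.1]
    - [-1,-0.049,-0.023,0.041,11.5,-2.2,-7.1]

```text
time: 21.0
tool_pos: [0.521, 0.1651, 0.1048]
tool_rot: [[0.743, -0.106, 0.66], [0.131, -0.945, -0.299], [0.656, 0.309, -0.689]]
wrist_force: [0.3, -0.4, -0.6]
gripper_width: 0.398
gripper_force: 40.0
```

```bash
python3 -c "
from kin import *
st(); goal(4.8,42)
pp(['eye','green_tag_arc','green_tag_bight'],'wrist','w8.png')
im=cv2.imread('pics/w8.png'); 
def proj(X,cam='wrist'):
    c=robot.calibration(cam); q=np.linalg.inv(c['world_from_camera'])@np.r_[X,1]; q=c['K']@q[:3]; return q[:2]/q[2]
s=robot.state()
for n,X in dict(arc=s['tool_pos']+s['tool_rot']@arcT,bight=s['tool_pos']+s['tool_rot']@bightT,eye=E0).items():
    q=proj(X); print(n,X,q); cv2.circle(im,tuple(np.round(q).astype(int)),2,(255,0,255),-1)
r=ring(RY)
for t in np.linspace(0,2*np.pi,40):
    q=proj(E0+r@[.0155*np.cos(t),0,.0155*np.sin(t)]); cv2.circle(im,tuple(np.round(q).astype(int)),1,(255,255,0),-1)
cv2.imwrite('pics/c8.png',cv2.resize(im[60:260,220:460],None,fx=3,fy=3))
"
```

```text
21.0 [0.521  0.1651 0.1048] yaw 9.969007115865502 j [ 0.6627 -0.418   2.0892 -0.7781  1.155   2.4301] F [ 0.2586 -0.3538 -0.5944] w 0.0350560440419624 39.99819338321686
tgt [0.5428 0.1533 0.105 ] j [ 0.6056 -0.3913  2.0691 -0.7665  1.1091  2.3893] c 0.0
shift [0.0148 0.009  0.0178] turn [ 0.0833  0.0323 -0.0424] rows 0.49688764305022176
wrist eye [(0.85, [0.5564, 0.125, 0.1595])]
wrist green_tag_arc []
wrist green_tag_bight [(0.94, [0.5503, 0.1791, 0.163])]
arc [0.5472 0.1782 0.1505] [319.9277 158.998 ]
bight [0.5548 0.1819 0.1642] [319.738  126.8097]
eye [0.552  0.1265 0.16  ] [424.0886 148.513 ]
```

View pics/c8.png

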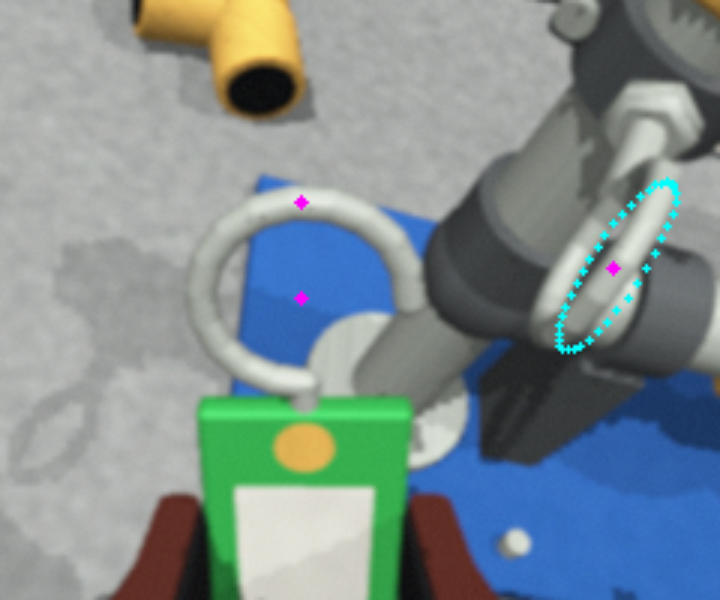

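Hook circle is where the model puts it (crop (303,296)); the real ring around crop (608,258) is more open than my overlay, so its yaw needs a fit.

```bash
cat > ringfit.py <<'E'
from kin import *
from scipy.optimize import differential_evolution
cal=robot.calibration('wrist'); W=np.linalg.inv(cal['world_from_camera']); K=cal['K']
def proj(X):
    q=(W[:3,:3]@X.T).T+W[:3,3]; d=q[:,2]; q=q@K.T; return q[:,:2]/q[:,2:],d
im=cv2.imread('pics/w8.png').astype(float)
box=(395,105,455,185); x0,y0,x1,y1=box; S=4
V=im[y0:y1,x0:x1]; 
for n,(u,v) in dict(right=(427,157),left=(405,160),riser=(380,147),pipe=(447,157)).items(): print(n,im[v,u])
sat=V.max(2)-V.min(2); m=((V.max(2)>115)&(sat<40)).astype(np.uint8)
for r in m[::2]: print(''.join('#' if k else '.' for k in r))
M=cv2.resize(m,None,fx=S,fy=S,interpolation=cv2.INTER_LINEAR)
t=np.linspace(0,2*np.pi,60)
def render(p):
    r=ring(p[3]); X=p[:3]+np.c_[.0155*np.cos(t),0*t,.0155*np.sin(t)]@r.T; q,d=proj(X); f=K[0,0]
    c=np.zeros_like(M); pts=((q-[x0,y0])*S+S/2-.5); cv2.polylines(c,[np.round(pts*8).astype(np.int32)],True,1,int(round(.005*f/d.mean()*S)),cv2.LINE_8,3)
    return c
E_=np.array([.5535,.1262,.160])
def cost(p):
    c=render(p); lim=M.copy(); 
    inter=(c&M).sum(); top=c.sum()+M.sum()-inter
    rr=p[:3]+ring(p[3])@[.058,0,0]
    return -inter/top+ .02*((p[:2]-E_[:2])@(p[:2]-E_[:2])/.003**2+((p[2]-.16)/.0015)**2+((rr[:2]-[.6045,.0968])@(rr[:2]-[.6045,.0968]))/.004**2)
s=differential_evolution(cost,[(.54,.565),(.115,.138),(.155,.165),(-70,10)],seed=1,popsize=25,maxiter=120); print(s.x,s.fun)
for y in (-20,-29,-35,-40,-45,-50): 
    q=differential_evolution(lambda a:cost([*a,y]),[(.54,.565),(.115,.138),(.155,.165)],seed=1,maxiter=40); print(y,q.x,q.fun)
c=render(s.x); vis=np.dstack([cv2.resize(V.astype(np.uint8),None,fx=8,fy=8)]); e=cv2.resize(c,None,fx=2,fy=2,interpolation=0)
cs,_=cv2.findContours(e,cv2.RETR_LIST,cv2.CHAIN_APPROX_NONE); cv2.drawContours(vis,cs,-1,(255,0,255),1); cv2.imwrite('pics/c9.png',vis[:600])
E
python3 ringfit.py
```

```text
right [188. 198. 192.]
left [191. 200. 195.]
riser [63. 64. 61.]
pipe [117. 115. 111.]
###...###########...........##############################..
##..##############..##.......###########################....
..####################.........######################.......
.###################..........####################..........
###################...........####################.......###
##################...........#########....##################
##################..........#######......###################
##################.........######........###################
##################........#####.........####################
#################........####..#........####################
#################........#####.........#####################
####################.....#######......######################
####################...##########....#######################
###################..#######################################
############################################################
################.###########################################
##############..#####################
[... 1258 characters left out ...]
...........................................###
...........................................................#
............................................................
[0.548  0.1342 0.1638 3.0653] 298931178170278.0
-20 [0.5465 0.1311 0.1649] 321724960735817.56
-29 [0.5439 0.1305 0.1643] 330338169723677.0
-35 [0.5413 0.124  0.1566] 329983615500511.5
-40 [0.5402 0.1274 0.1642] 323111244744523.8
-45 [0.54   0.1255 0.1639] 328906910469994.3
-50 [0.5412 0.1254 0.1638] 342691561680685.8ringfit.py:23: RuntimeWarning: overflow encountered in scalar negative
  return -inter/top+ .02*((p[:2]-E_[:2])@(p[:2]-E_[:2])/.003**2+((p[2]-.16)/.0015)**2+((rr[:2]-[.6045,.0968])@(rr[:2]-[.6045,.0968]))/.004**2)
```

```bash
sed -i 's/max(2)>115/max(2)>150/; s/(c&M).sum()/int((c\&M).sum())/; s/top=c.sum()+M.sum()/top=int(c.sum())+int(M.sum())/; s/box=(395,105,455,185)/box=(392,112,455,185)/' ringfit.py
sed -i 's/^for n,(u,v).*$/pass/' ringfit.py; python3 ringfit.py
```

```text
...................................###############.............
..................................#######......######......####
.................................#####........#################
................................####..........#################
.............................................##################
............................................###################
...........................................####################
..........................................#####################
.........................................######################
...............................#........#######################
.........................##............############..####.#####
.......................#######....##..#############..........#.
......................#########.###.################..##.#...##
....................##########.##..############################
...................#########......############.....###.########
.................#########.......############.............#####
................#########.......###########....................
............
[... 910 characters left out ...]
.....................................
..............................................................#
..............................................................#
...............................................................
...............................................................
...............................................................
[  0.5552   0.127    0.1604 -32.896 ] -0.4564405819870513
-20 [0.556  0.1258 0.1598] -0.21985453743579678
-29 [0.5561 0.1268 0.1602] -0.44611150310029407
-35 [0.5555 0.1267 0.1604] -0.44149733426346993
-40 [0.5545 0.1272 0.161 ] -0.3427820711574597
-45 [0.5544 0.1268 0.1611] -0.1563405479667403
-50 [0.5553 0.1289 0.1607] 0.09180651122323946
```

```bash
sed -i 's/^E0=np.array(\[.552.*$/E0=np.array([.5552,.127,.1602]); RY=-32./' kin.py
cat > asc.py <<'E'
exec(open('ringfit.py').read().split('s=differential')[0].replace('for r in m[::2]','for r in m[:0]'))
c=cv2.resize(render([.5552,.127,.1602,-32.]),None,fx=1/S,fy=1/S,interpolation=cv2.INTER_NEAREST)
for a,b in zip(m[16::2],c[16::2]): print(''.join('.o#@'[i+2*j] for i,j in zip(a,b))[:50])
E
python3 asc.py | head -26
python3 -c "
from kin import *
goal(4.8,42,yaw=-20); goal(4.8,0,yaw=-20); goal(4.8,-6,yaw=-20); goal(-8,-4,yaw=-20)"
```

```text
...........................##############oo@@@@@@@
..........................#####@#######.oo@@@@@@@@
........................#@@##########..oo@@@@@@@@@
.......................@@@@@@@####@@..oo@@@@@@@@@@
.....................#@@@@@@@@@#@@o.ooo@@@@@@@@@@@
....................@@@@@@@@@@#@@..ooo@@@@@@@@@@@@
...................@@@@@@@@@###...oo@@@@@@@@@@##..
.................o@@@@@@@@####...oo@@@@@@@@@@##...
................@@@@@@@@@###....oo@@@@@@@@@###....
...............@@@@@@@@@###....o@@@@@@@@@@###.....
.............o@@@@@@@@@###....o@@@@@@@@@@##.......
............o@@@@@@@@@###...o@@@@@@@@@@@##........
...........o@@@@@@@@###...oo@@@@@@@@@@@@@.........
..........o@@@@@@@@###...o@@@@@@@@@@@@@oo.........
.........o@@@@@@@@###...@@@@@@@@@@@@@@ooo.........
.........@@@@@@@@###..#@@@@@@@@@@@@@ooooo.........
........o@@@@@@@####.##@@@@@@@@@@@oooooo..........
........@@@@@@@######@@@######@@@oooooo...........
.......#@@@@@#####@@#########@@ooooooo............
.......##########@@#########@oooooooo.............
.......####################ooooooooo..............
........#################....
[... 210 characters left out ...]
...............
tgt [0.5467 0.1553 0.1052] j [ 0.6291 -0.3122  2.0084 -0.7954  1.1737  2.4894] c 0.0
shift [0.0175 0.0077 0.0202] turn [-3.2934 -1.5768  3.4418] rows 0.5841524475536118
tgt [0.5244 0.1197 0.1052] j [ 0.5886 -0.4427  2.106  -0.778   1.1684  2.4333] c 0.0
shift [-0.0038  0.0437  0.016 ] turn [-3.2934 -1.5768  3.4418] rows 0.9335975506059355
tgt [0.5212 0.1146 0.1052] j [ 0.5821 -0.4622  2.1196 -0.7748  1.168   2.4239] c 0.0
shift [-0.0068  0.0488  0.0155] turn [-3.2934 -1.5768  3.4418] rows 1.0331009709772823
tgt [0.5178 0.1191 0.0936] j [ 0.597  -0.4505  2.1328 -0.7854  1.1607  2.4544] c 0.0
shift [-0.0164  0.0413  0.0199] turn [-3.2934 -1.5768  3.4418] rows 0.9738905436316699
```

Call:
carry_out:
  targets:
    - [-1,0.009,0.004,0.01,-1.6,-0.8,1.7]
    - [-1,0.0175,0.0077,0.0202,-3.3,-1.6,3.4]
    - [-1,0.0175,0.0077,0.0202,-3.3,-1.6,3.4]
    - [-1,0.0175,0.0077,0.0202,-3.3,-1.6,3.4]

```text
time: 21.6
tool_pos: [0.5465, 0.1549, 0.1044]
tool_rot: [[0.753, -0.186, 0.631], [0.067, -0.933, -0.355], [0.655, 0.31, -0.69]]
wrist_force: [0.0, -0.5, -0.6]
gripper_width: 0.394
gripper_force: 40.0
```

```bash
python3 -c "
from kin import *
st()
for s in (42,30,20,10,0): goal(4.8,s,yaw=-20)
pp(['eye','green_tag_bight'],'wrist','w9.png')
"; sed -i "s/w8.png/w9.png/; s/box=(392,112,455,185)/box=(360,90,455,200)/" ringfit.py; python3 asc.py | awk '{print}' | cut -c1-95 | head -55 | awk 'NR%2'
```

```text
21.6 [0.5465 0.1549 0.1044] yaw 5.1206021427139605 j [ 0.6284 -0.3117  2.0089 -0.7947  1.1735  2.4876] F [ 0.0496 -0.4693 -0.608 ] w 0.03466576738955861 39.99818980693817
tgt [0.5467 0.1553 0.1052] j [ 0.6291 -0.3122  2.0084 -0.7954  1.1737  2.4894] c 0.0
shift [ 0.0007 -0.0001 -0.0006] turn [0.0231 0.0771 0.1031] rows 0.0183605355370801
tgt [0.5403 0.1451 0.1052] j [ 0.6183 -0.3485  2.0366 -0.7911  1.1717  2.475 ] c 0.0
shift [-0.0048  0.0105 -0.001 ] turn [0.0231 0.0771 0.1031] rows 0.23214800651834264
tgt [0.535  0.1367 0.1052] j [ 0.6088 -0.3794  2.0599 -0.7871  1.1703  2.4621] c 0.0
shift [-0.0093  0.0194 -0.0013] turn [0.0231 0.0771 0.1031] rows 0.43188233735374565
tgt [0.5297 0.1282 0.1052] j [ 0.599  -0.4108  2.083  -0.7828  1.1692  2.4482] c 0.0
shift [-0.0139  0.0283 -0.0017] turn [0.0231 0.0771 0.1031] rows 0.6317847811603473
tgt [0.5244 0.1197 0.1052] j [ 0.5886 -0.4427  2.106  -0.778   1.1684  2.4333] c 0.0
shift [-0.0185  0.0372 -0.002 ] turn [0.0231 0.0771 0.1031] rows 0.8317341318555596
wrist eye [(0.81, [0.5513, 0.1266, 0.1561])]
wrist green_tag_bight [(0.8, [0.5748,
[... 541 characters left out ...]
.....................................
..................................................
..................................................
o.................................................
...............................................###
............................................######
.........................................#####@@@@
.......................................####@@@@@@@
.....................................###@@@@@@@@@@
...................................###@@@@@@@@@@..
.................................###@@@@@@@@@@....
................................##@@@@@@@@@@......
..............................###@@@@@@@@@........
.............................###@@@@@@@@@.........
```

Call:
carry_out:
  targets:
    - [-1,-0.002,0.005,-0.001,0,0,0]
    - [-1,-0.005,0.0105,-0.001,0,0,0]
    - [-1,-0.007,0.015,-0.001,0,0,0]
    - [-1,-0.009,0.0194,-0.001,0,0,0]
    - [-1,-0.009,0.0194,-0.001,0,0,0]

```text
time: 22.25
tool_pos: [0.5353, 0.1355, 0.1054]
tool_rot: [[0.752, -0.187, 0.632], [0.066, -0.932, -0.355], [0.655, 0.309, -0.689]]
wrist_force: [0.8, -0.7, -1.5]
gripper_width: 0.397
gripper_force: 40.0
```

Call:
carry_out:
  targets:
    - [-1,-0.0023,0.0045,-0.0003,0,0,0]
    - [-1,-0.0046,0.009,-0.0003,0,0,0]
    - [-1,-0.0069,0.0135,-0.0006,0,0,0]
    - [-1,-0.0092,0.018,-0.0006,0,0,0]
    - [-1,-0.0092,0.018,-0.0006,0,0,0]

```text
time: 22.75
tool_pos: [0.5247, 0.1185, 0.1053]
tool_rot: [[0.752, -0.187, 0.632], [0.066, -0.932, -0.355], [0.655, 0.309, -0.689]]
wrist_force: [-0.2, -0.2, -0.8]
gripper_width: 0.397
gripper_force: 40.0
```

```bash
python3 -c "
from kin import *
st()
goal(4.8,0,yaw=-20);goal(0,0,yaw=-20);goal(-8,0,yaw=-20); goal(-8,0,yaw=-20,al=10); goal(-8,0,yaw=-15,al=5)
im=robot.capture('wrist'); cv2.imwrite('pics/w10.png',im[:,:,::-1])
im=im[60:260,220:460,::-1]; cv2.imwrite('pics/c10.png',cv2.resize(im,None,fx=3,fy=3))
"
```

```text
22.75 [0.5247 0.1185 0.1053] yaw 5.030125383814564 j [ 0.5859 -0.4431  2.1058 -0.7771  1.1684  2.4303] F [-0.1929 -0.1824 -0.7918] w 0.03497974351547816 39.99812722206116
tgt [0.5244 0.1197 0.1052] j [ 0.5886 -0.4427  2.106  -0.778   1.1684  2.4333] c 0.0
shift [-0.0002 -0.0011 -0.0006] turn [0.0615 0.0628 0.0218] rows 0.025203870237875188
tgt [0.5227 0.1208 0.1009] j [ 0.5933 -0.4409  2.1126 -0.7815  1.1656  2.4434] c 0.0
shift [-0.0042 -0.0031  0.001 ] turn [0.0615 0.0628 0.0218] rows 0.10731427834326132
tgt [0.5199 0.1225 0.0936] j [ 0.6012 -0.4374  2.1235 -0.7874  1.161   2.4605] c 0.0
shift [-0.011  -0.0065  0.0036] turn [0.0615 0.0628 0.0218] rows 0.26572834456504746
tgt [0.522  0.1313 0.0914] j [ 0.5813 -0.471   2.1422 -0.7398  1.1096  2.5812] c 0.0
shift [-0.0103 -0.0158  0.0033] turn [3.4895 0.0568 9.4158] rows 1.1690114853589453
tgt [0.5233 0.1336 0.0908] j [ 0.5293 -0.5593  2.1998 -0.6625  1.0185  2.5101] c 0.0
shift [-0.0096 -0.0184  0.0038] turn [ 8.643   1.0296 10.6007] rows 1.5967691523636958
```

View pics/c10.png

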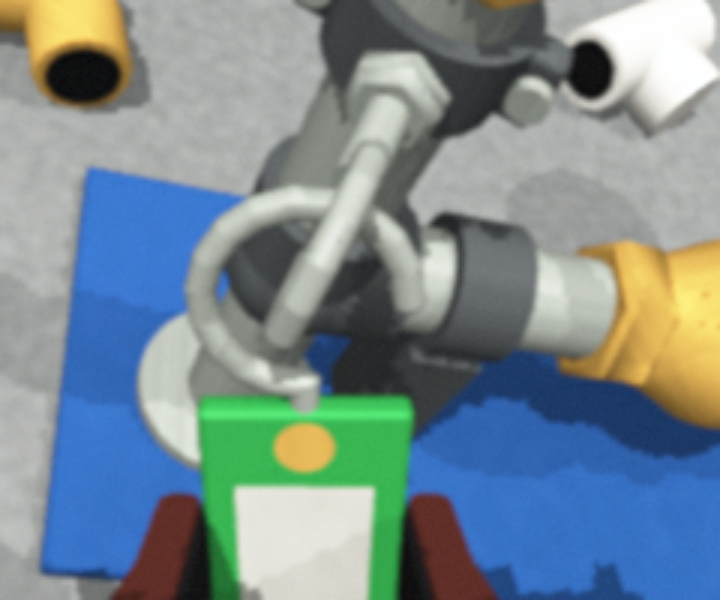

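The hook crosses the ring plane inside the hole and its tip shows on the far side at crop (410,300); no contact force. Lower it onto the ring and unroll.

Call:
carry_out:
  targets:
    - [-1,-0.003,-0.006,0.001,3,0.3,3.5]
    - [-1,-0.006,-0.012,0.0025,6,0.7,7]
    - [-1,-0.0105,-0.019,0.004,8.6,1,10.6]
    - [-1,-0.0105,-0.019,0.004,8.6,1,10.6]
    - [-1,-0.0105,-0.019,0.004,8.6,1,10.6]

```text
time: 23.3
tool_pos: [0.5232, 0.1343, 0.0901]
tool_rot: [[0.703, -0.223, 0.675], [-0.104, -0.972, -0.213], [0.703, 0.079, -0.706]]
wrist_force: [-0.1, -0.1, -1.1]
gripper_width: 0.395
gripper_force: 40.0
```

```bash
python3 -c "
from kin import *
st()
goal(-9,0,yaw=-15,al=5);goal(-11,0,yaw=-15,al=5)"
```

```text
23.3 [0.5232 0.1343 0.0901] yaw -8.417954536959598 j [ 0.5322 -0.5558  2.1988 -0.6655  1.0199  2.5132] F [-0.093  -0.0674 -1.0518] w 0.03474823030969561 39.99828815460205
tgt [0.523  0.1338 0.0899] j [ 0.5304 -0.559   2.2013 -0.6635  1.0178  2.5123] c 0.0
shift [-0.0002  0.0005  0.0001] turn [0.0984 0.0171 0.0984] rows 0.016325702120010353
tgt [0.5223 0.1343 0.088 ] j [ 0.5324 -0.5585  2.2043 -0.6657  1.0163  2.5167] c 0.0
shift [-0.0021  0.      0.0008] turn [0.0984 0.0171 0.0984] rows 0.04434860335986173
```

Call:
carry_out:
  targets:
    - [-1,-0.001,0,0.0004,0,0,0]
    - [-1,-0.002,0,0.0008,0,0,0]
    - [-1,-0.003,0,0.0012,0,0,0]
    - [-1,-0.003,0,0.0012,0,0,0]

```text
time: 23.7
tool_pos: [0.5222, 0.1349, 0.0875]
tool_rot: [[0.702, -0.223, 0.676], [-0.105, -0.972, -0.212], [0.704, 0.078, -0.706]]
wrist_force: [1.1, -0.4, 0.9]
gripper_width: 0.396
gripper_force: 40.0
```

```bash
python3 -c "
from kin import *
st()"
```

```text
23.7 [0.5222 0.1349 0.0875] yaw -8.490197290202103 j [ 0.5344 -0.5567  2.2044 -0.668   1.0158  2.5196] F [ 1.1361 -0.4355  0.8995] w 0.03482433781042211 39.99785900115967
```

Call:
carry_out:
  targets:
    - [0.1,0,0,0,0,0,0]
    - [0.3,0,0,0,0,0,0]
    - [0.5,0,0,0,0,0,0]
    - [0.5,0,0,0,0,0,0]
    - [0.5,0,0,-0.005,0,0,0]
    - [0.5,0,0,-0.015,0,0,0]
    - [0.5,0,0,-0.03,0,0,0]
    - [0.5,0,0,-0.05,0,0,0]
    - [0.5,0,0,-0.08,0,0,0]
    - [0.5,0,0,-0.1,0,0,0]

```text
time: 24.7
tool_pos: [0.4533, 0.1563, 0.1597]
tool_rot: [[0.702, -0.223, 0.676], [-0.106, -0.972, -0.21], [0.704, 0.076, -0.706]]
wrist_force: [-0.2, 1.0, 0.0]
gripper_width: 0.748
gripper_force: 0.0
```

Call:
carry_out:
  targets:
    - [0.5,0,0,0,0,0,0]
    - [0.5,0,0,0,0,0,0]
    - [0.5,0,0,0,0,0,0]
    - [0.5,0,0,0,0,0,0]
    - [0.5,0,0,0,0,0,0]
    - [0.5,0,0,0,0,0,0]
    - [0.5,0,0,0,0,0,0]
    - [0.5,0,0,0,0,0,0]
    - [0.5,0,0,0,0,0,0]
    - [0.5,0,0,0,0,0,0]

```text
time: 25.7
tool_pos: [0.4543, 0.1559, 0.1576]
tool_rot: [[0.703, -0.223, 0.675], [-0.105, -0.972, -0.212], [0.703, 0.078, -0.706]]
wrist_force: [-0.1, 0.5, 0.1]
gripper_width: 0.754
gripper_force: 0.0
```

```bash
python3 -c "
from kin import *
st()
im=robot.capture('wrist'); cv2.imwrite('pics/w11.png',im[:,:,::-1])
for c in ('wrist','side','top'): pp(['green_tag_grip','green_tag_bight','cock_tip','wheel_center'],c,'f_%s.png'%c)
a=cv2.imread('pics/f_wrist.png'); g=colmask('pics/f_wrist.png',(45,110,60),(80,255,255)); v,u=np.nonzero(g); print(len(u),u.mean(),v.mean(),u.min(),u.max(),v.min(),v.max())"
```

```text
25.7 [0.4543 0.1559 0.1576] yaw -8.53387424402995 j [ 0.7034 -0.7388  2.1878 -0.6752  1.2771  2.5296] F [-0.1234  0.5248  0.1463] w 0.0663562210470052 0.0
wrist green_tag_grip [(0.56, [0.5491, 0.1223, 0.0828])]
wrist green_tag_bight [(0.82, [0.5501, 0.1312, 0.1491])]
wrist cock_tip [(0.57, [0.5512, 0.1311, 0.1482]), (0.48, [0.5802, -0.0274, 0.1786])]
wrist wheel_center []
side green_tag_grip [(0.78, [0.5518, 0.1308, 0.0833]), (0.57, [0.553, -0.186, 0.1126])]
side green_tag_bight [(0.72, [0.5514, 0.1343, 0.1491])]
side cock_tip [(0.53, [0.466, -0.1665, 0.118]), (0.32, [0.3522, 0.2865, 0.0048])]
side wheel_center [(0.71, [0.5788, -0.0326, 0.1749]), (0.42, [0.5517, 0.1289, 0.1351])]
top green_tag_grip [(0.86, [0.3368, -0.3793, 0.0011]), (0.78, [0.2565, -0.2621, -0.0019]), (0.48, [0.5489, 0.1258, 0.087])]
top green_tag_bight [(0.7, [0.358, -0.442, 0.0035]), (0.54, [0.2061, -0.3025, 0.0026]), (0.38, [0.5523, 0.1294, 0.1479])]
top cock_tip [(0.59, [0.4621, -0.1666, 0.1174]), (0.15, [0.5808, -0.0331, 0.0016])]
top wheel_center [(0.62, [0.5797, -0.0345, 0.1819])]
831 327.0156438026474 159.58965102286402 304 346 143 190
```

Call:
carry_out:
  targets:
    - [0.5,0,0,-0.04,0,0,0]
    - [0.5,0,0,-0.05,0,0,0]
    - [0.5,0,0,-0.05,0,0,0]
    - [0.5,0,0,-0.05,0,0,0]
    - [0.5,0,0,-0.05,0,0,0]
    - [0.5,0,0,-0.05,0,0,0]
    - [0.5,0,0,-0.05,0,0,0]
    - [0.5,0,0,-0.05,0,0,0]
    - [0.5,0,0,-0.05,0,0,0]
    - [0.5,0,0,-0.05,0,0,0]

```text
time: 27.5
tool_pos: [0.4206, 0.1664, 0.1928]
tool_rot: [[0.703, -0.223, 0.675], [-0.105, -0.972, -0.212], [0.703, 0.078, -0.706]]
wrist_force: [0.3, -0.0, -0.8]
gripper_width: 0.751
gripper_force: 0.0
```

Call:
carry_out:
  targets:
    - [0.5,0,0,0,0,0,0]
    - [0.5,0,0,0,0,0,0]
    - [0.5,0,0,0,0,0,0]
    - [0.5,0,0,0,0,0,0]
    - [0.5,0,0,0,0,0,0]
    - [0.5,0,0,0,0,0,0]
    - [0.5,0,0,0,0,0,0]
    - [0.5,0,0,0,0,0,0]
    - [0.5,0,0,0,0,0,0]
    - [0.5,0,0,0,0,0,0]

```text
time: 28.5
tool_pos: [0.4206, 0.1664, 0.1928]
tool_rot: [[0.703, -0.223, 0.675], [-0.105, -0.972, -0.212], [0.703, 0.078, -0.707]]
wrist_force: [-0.6, 0.1, -0.6]
gripper_width: 0.748
gripper_force: 0.0
```

```bash
cat > still.py <<'E'
from kin import *
st()
for k in range(14):
    im=robot.capture('wrist'); cv2.imwrite('pics/tmp.png',im[:,:,::-1]); g=colmask('pics/tmp.png',(45,110,60),(80,255,255)); v,u=np.nonzero(g); print(len(u),round(u.mean(),2),round(v.mean(),2))
E
python3 still.py
```

```text
28.5 [0.4206 0.1664 0.1928] yaw -8.525110749173995 j [ 0.8034 -0.7921  2.1546 -0.6967  1.4067  2.5517] F [-0.6334  0.1368 -0.5886] w 0.065817697204264 0.0
560 324.01 147.25
563 323.98 147.29
564 323.95 147.3
562 323.98 147.21
561 324.0 147.24
561 323.95 147.24
561 323.98 147.23
561 323.97 147.21
564 323.98 147.23
563 323.98 147.28
563 323.97 147.21
562 324.03 147.28
562 323.99 147.26
560 324.01 147.29
```

```bash
python3 -c "
from rig import robot
print(robot.close_job())"
```

```text
the job is handed in; nothing more can be done
None
```

The bleed cock is closed, the globe valve was opened to its stop and eased back about an eighth of a turn (about 45°), and the green tag hangs still on the eye bolt's ring; I handed the job in at about 29 s, but no verdict was shown.

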